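# Lay label mandrels on a folding V-cradle stand and chock them

## Robot

A 7-joint arm with a two-finger parallel gripper is mounted at the origin on the work surface. World frame = base frame: x ahead of the robot, y to its left, z up, the work surface at z = 0. Lengths are in m, angles in rad, forces in N, time in s.
With the tool pointing down it reaches from about 0.4 to 0.875 m from the base axis. Payload 19.3 kg.
Tool frame: the origin (TCP) lies between the finger pads; the fingertips stand 19 mm ahead of it and the grasp point (between the pads) is the TCP; x points along the fingers, y is the direction in which the jaws open and shut, and the axes are right-handed (so a half turn about x gives the same grasp; the last joint's range is limited). The gripper opens to 85 mm and grips with 20 to 120 N. Pads are 22 mm wide; open, the fingers measure 114 mm over their backs; the gripper's body (76 mm by 85 mm) begins 54 mm behind the grasp point. The pads swing forward as they close: fully open they stand 13 mm farther back than shut.
Start: joints at [1.165, 0.521, -0.036, 1.599, 0.021, 1.021, -0.113], TCP at [0.206, -0.59, 0.25] pointing down, gripper open.
Joint ranges: [-2.91, 2.91], [-0.3, 2.13], [-1.5, 1.42], [0.17, 2.43], [-1.26, 4.41], [0.16, 1.93], [-2.52, 2.52]. Speed limits (rad/s): [1.89, 1.89, 2.39, 2.39, 3.01, 3.01, 3.01].

## Interface

Orientations are given as [roll, pitch, yaw] about the fixed x, y, z axes, in that order (R = Rz(yaw) Ry(pitch) Rx(roll)).
In Python, from workcell import observe, grab_frame, camera_info, job_done gives the robot as it stands.
- The arm moves only by the shell command python3 -m jog 'ROWS' [FORCE]. ROWS is JSON, a list of rows, each an object of numbers: "grip": the opening, from 0 (shut) to 1 (fully open); "dx", "dy", "dz": the shift along the tool's x, y, z in units of 40 mm (1.0 is 40 mm); "rx", "ry", "rz": the turn, a rotation vector about the tool's x, y, z in rad. A call has 1 to 5 rows; each row is the pose to reach, as a shift and turn from the pose commanded when the call began, along the tool's axes at that moment; what a row does not reach only later rows make up. A row lasts 1/10 s, in which the tool goes at most 50 mm and 8.59 degrees, less where a joint would pass 70% of its speed; a pose out of reach is approached as far as the arm can. A call with a gripper value outside its range is refused whole. The fingers move at their own pace and stop on an object; FORCE is the grip in N (left out, the last holds). Time passes only in rows, so rows that repeat a pose let the fingers close. It gives the time, the measured TCP pose, the force and the opening at its end, in the units of the state.
- observe(): the state, without advancing time (a new reading comes with each control period).
- grab_frame(name): name is "scene" or "side" or "wrist"; returns the picture (420x560x3 uint8, blue, green, red); there is no depth.
- camera_info(name): a dict with "intrinsics" (3x3 intrinsics, pixels), "k1" (the pictures are not rectified: a ray, as slopes to the right and down, at radius r is drawn at 1 + k1 r^2 times it, then the intrinsics apply), "extrinsics" (4x4, takes a point from camera to world coordinates). Camera axes: x right, y down, z forward; pixel columns grow to the right and rows downward; lengths in m; the calibration is good to about 2 mm. A picture is of the moment at which its call begins: read the wrist's pose just before it. camera_info takes no time and is no camera call; for the wrist camera it gives the pose at the moment of the call.
- job_done(): hands the job in, once; it reports no verdict.
The state is a dict: "clock": time; "qpos": joint angles; "qd": joint speeds; "joint_efforts": joint torques, N m; "position": TCP position; "tool_rot": TCP orientation; "force": force on the tool from outside, world axes, zero at the start; "moment": the same for the moment, N m; "grip_width": finger opening in m.
Only numpy, scipy, OpenCV 4.12 (cv2) and the standard library are available. Lean on these libraries where they do the work, as an engineer would, in place of code of your own. Each camera call takes 0.05 s, during which the arm holds its last target. There are 200 camera calls.

## Task

Get the two aluminium label mandrels safely off the mat: swing the folding cradle's hinged arm all the way out until it seats in its end detent, then lay both mandrels side by side across the two cradles, one in the inner pair of Vs and one in the outer pair, each centred along its length. Chock them with the two wooden saddle chocks, one squarely above each cradle, seated down over both mandrels. Set everything down gently rather than dropping it, and leave the bottles, rolls and pen standing or lying where they are.

Things in the scene. Friction and masses are not known exactly. Their poses are not given: they have to be found in the camera images.
- stand: Folding V-cradle stand of grey steel tube, fixed on the bench. Origin on the bench midway between its two cradles; z up. A low spine (top 40 mm high) runs along y at x = +113 mm; the cradles reach from it towards -x: the fixed one at y = -95, the swing arm, when out, at y = +95 mm. Each has two 90 degree Vs of steel angle at x = +35 (inner) and -35 mm (outer).
- swing_arm (a joint): Swing arm (the second cradle) about its upright hinge, rad: 0 = folded, pointing along the stand's -y; 1.571 = fully out at its stop, pointing along the stand's -x; it opens clockwise seen from above. Light friction (0.06 N m) keeps it where left; from about 1.2 rad a spring ball resists (about 2 N at the grip), past about 1.4 it drives the arm home and holds it.
- swing_grip (a point): Middle of the upright round black grip on the free end of the swing arm, 163 mm from the hinge axis and 85 mm above the bench; grip diameter 15 mm, top 103 mm above the bench. Moves with the arm.
- swing_hinge (a point): Point on the swing arm's upright hinge axis, 85 mm above the bench, at the stand's x = +85, y = +95 mm.
- mandrel_a_center (a point): Centre (on the axis, mid length) of a label mandrel: plain aluminium tube, diameter 36, 240 mm long, with a steel journal (diameter 16, 12 mm long) at each end, 0.36 to 0.6 kg. Its x runs along the tube; the y and z axes turn as it rolls. It starts on the ribbed mat, axis 21 mm above the bench, along the mat's y.
- mandrel_b_center (a point): Centre of the second mandrel, identical to mandrel_a.
- seat_inner (a point): Where a mandrel's centre lies when seated in the two inner Vs (next to the spine) and centred lengthways: 70.5 mm above the bench. Axes as the stand's: the mandrel lies along y. V apex 45 mm, V tips 63 mm above the bench; between the two cradles there is only bare bench.
- seat_outer (a point): The same for the two outer Vs; 70 mm from seat_inner towards the stand's -x.
- chock_a_center (a point): Centre (30 mm above its underside) of a saddle chock: wooden bar 114 mm long (x), 28 mm wide (y), 58 mm high overall, with two downward-opening 90 degree steel Vs at x = +/-35 mm that fit over two mandrels. On top a grip block, 36 mm along x, 28 along y, from 6 to 28 mm above this point. 0.14 to 0.24 kg. Starts upright (z up) on the bench.
- chock_b_center (a point): Centre of the second saddle chock, identical to chock_a.
- chock_seat_fixed (a point): Where a chock's centre lies when seated on both mandrels straight above the fixed cradle: 107.5 mm above the bench. Axes as the stand's: the chock lies along x, either way round.
- chock_seat_swing (a point): The same above the swing arm's fully out position.
- mat: Black ribbed rubber mat fixed on the bench, 150 (x) by 200 mm (y), 3 mm thick, with low ribs (4 mm above the mat) along both sides of each mandrel. The mandrels start on it side by side, 96 mm apart along x. Origin at the centre of its underside.
- bottle_0: Plastic bottle, sage green, 60 x 60 mm, 180 mm tall; it stands near the far edge, between the mat and the stand. Bystander. Origin at its foot.
- bottle_1: Plastic bottle, sage green, 60 x 60 mm, 180 mm tall; it stands close in front of the robot, about straight ahead. Bystander. Origin at its foot.
- bottle_2: Plastic bottle, sage green, 60 x 60 mm, 180 mm tall; it stands at the far left, beyond the stand. Bystander. Origin at its foot.
- bottle_lying: The same kind of bottle lying on its side, 60 mm high, its 180 mm length along its x; origin under its middle. Bystander.
- tape_roll: Roll of brown packing tape lying flat, diameter 100 mm, 48 mm high, origin under its centre. Bystander.
- label_roll: Small roll of white labels standing on end, diameter 76 mm, 110 mm tall, origin at its foot. Bystander.
- marker: Yellow marker pen lying flat, 135 mm long (its x), 13 mm thick. Bystander.
There are look-alikes about, which are no part of the job. Of the things shaped like the mat, the black one is meant. What is shaped like the part that bears chock_b_center but green is not meant.

How it is judged:
By the outcome, as a careful person would: the job done as asked, in the order asked, and still so for the second after the job is handed in, with the robot touching nothing.
It also fails if it takes over 72 s, if anything falls off the work surface, if the arm or the gripper's body presses on something with over 40 N, if the wrist force passes 120 N, or if a joint passes its speed limit or range.

## Working session

There is one attempt and no reset: what is moved stays moved. The work goes in short steps, Python scripts to look and compute and a shell command to move; the robot and the scene stay as the last step left them, time stands still between calls to the robot, and variables do not carry over. Pictures are saved under pics/ and viewed, on a budget of 10 in all, crops included, one or two more only if the job needs it, and the job is handed in when it is done.

```bash
ls; mkdir -p pics; python3 - <<'E'
from workcell import *
import cv2,numpy as np
print(observe())
for n in ['scene','side','wrist']:
    i=camera_info(n);print(n,i)
    im=grab_frame(n);cv2.imwrite(f'pics/{n}0.png',im)
a=cv2.imread('pics/scene0.png');b=cv2.imread('pics/side0.png')
cv2.imwrite('pics/scene0L.png',cv2.resize(a,(800,600),interpolation=cv2.INTER_CUBIC))
cv2.imwrite('pics/side0L.png',cv2.resize(b,(800,600),interpolation=cv2.INTER_CUBIC))
E
```

```text
pics
{'clock': 0.0, 'qpos': array([ 1.1647884 ,  0.52199271, -0.03633162,  1.5999709 ,  0.02120474,
        1.02111779, -0.11281228]), 'qd': array([-1.06107239e-03, -1.51249745e-03, -1.69250937e-03,  1.21602364e-03,
        4.55001066e-04,  1.51062269e-03,  1.69274158e-05]), 'joint_efforts': array([ 3.25601948e-03, -9.27078795e+01,  1.98181026e+00, -3.69911170e+01,
        1.78482762e-02,  8.39965534e-03,  2.77521724e-05]), 'position': array([ 0.20582604, -0.58981474,  0.24975224]), 'tool_rot': array([-1.49762249,  1.56969273,  1.97976131]), 'force': array([ 0.23095759, -0.53464757, -0.8426754 ]), 'moment': array([ 0.00624403, -0.00857505,  0.02954325]), 'grip_width': 0.08527712371637117}
scene {'intrinsics': array([[509.32595886,   0.        , 275.50774783],
       [  0.        , 509.32595886, 210.19743725],
       [  0.        ,   0.        ,   1.        ]]), 'k1': -0.045152852172401815, 'extrinsics': array([[-0.3498408 ,  0.82095706, -0.45126592,  1.15233016],
       [ 0.93676402,  0.30183347, -0.17711499,  0.22006253],
       [-0.00919664, -0.48469173, -0.8746367 ,  1.35352816],

[... 290 characters left out ...]
.91073721, -0.22965564,  0.34324338, -0.02464667],
       [-0.41297901,  0.51139509, -0.75360693,  1.07821758],
       [-0.0024629 , -0.82809018, -0.56058949,  0.92062608],
       [ 0.        ,  0.        ,  0.        ,  1.        ]])}
wrist {'intrinsics': array([[330.02582293,   0.        , 280.60364276],
       [  0.        , 330.02582293, 209.77629548],
       [  0.        ,   0.        ,   1.        ]]), 'k1': -0.036046689327417586, 'extrinsics': array([[ 0.32940217, -0.89615229, -0.29733025,  0.28174449],
       [-0.94418763, -0.31330453, -0.10173496, -0.56319327],
       [-0.00198489,  0.31424726, -0.9493391 ,  0.37388268],
       [ 0.        ,  0.        ,  0.        ,  1.        ]])}
```

View pics/scene0L.png

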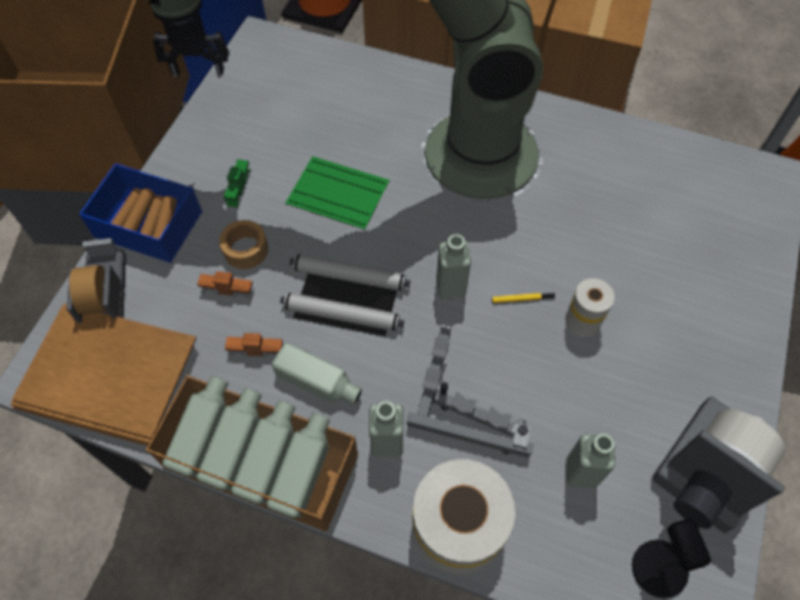

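View pics/side0L.png

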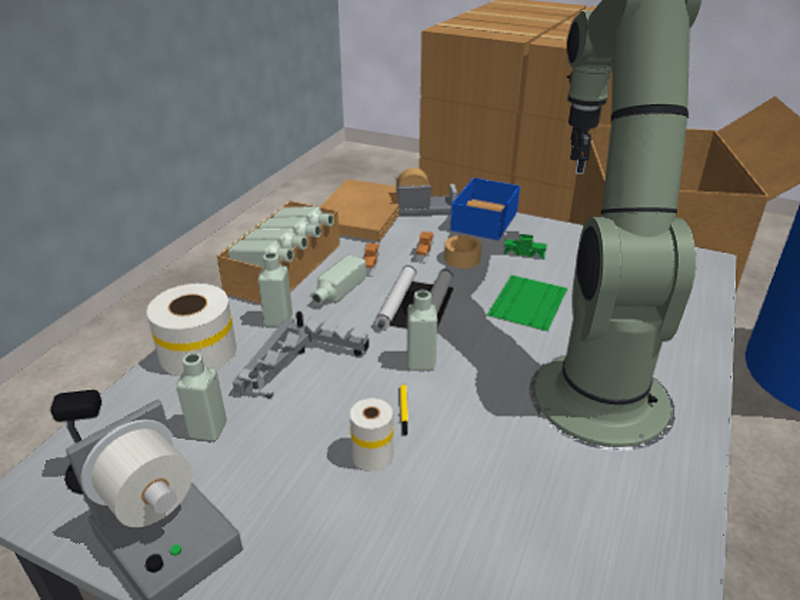

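Look-alikes: mandrels are on the black mat at scene (350,290); the green mat at (338,190) is not meant. The chocks are the orange-brown ones at (225,283) and (253,345); the green one at (236,182) is not meant. The only stand is at (470,420), with the arm hinge near (520,435) and the black grip near (443,393). Next, close crops.

```bash
cat > h.py <<'E'
import numpy as np,cv2
from workcell import *
from scipy.spatial.transform import Rotation as R
def ray(info,uv):
    K=info['intrinsics'];E=info['extrinsics']
    d=np.array([(uv[0]-K[0,2])/K[0,0],(uv[1]-K[1,2])/K[1,1]]);s=d.copy()
    for _ in range(20): s=d/(1+info['k1']*(s@s))
    return E[:3,3],E[:3,:3]@np.array([s[0],s[1],1])
def at(info,uv,z):
    o,d=ray(info,uv);return (o+d*(z-o[2])/d[2])
def proj(info,P):
    K=info['intrinsics'];E=info['extrinsics']
    c=E[:3,:3].T@(np.asarray(P,float)-E[:3,3]);s=c[:2]/c[2];s=s*(1+info['k1']*(s@s))
    return np.array([K[0,0]*s[0]+K[0,2],K[1,1]*s[1]+K[1,2]])
def tool():
    s=observe();return s['position'],R.from_euler('xyz',s['tool_rot'])
def step(P,yaw=None,jaw=None):
    """shift (jog units) to world P, and turn to straight down with jaw axis along world angle jaw"""
    p,r=tool();out=r.inv().apply(np.asarray(P)-p)/0.04
    msg=f'd={np.round(out,3)}'
    if jaw is not None:
        best=None
        for j in (jaw,jaw+np.pi):
            y=np.array([np.cos(j),np.sin(j),0]);x=np.array([0,0,-1.]);z=np.cross(x,y)
            rv=(r.inv()*R.from_matrix(np.c_[x,y,z])).as_rotvec()
            if best is None or np.linalg.norm(rv)<np.linalg.norm(best):best=rv
        msg+=f' r={np.round(best,3)}'
    print(msg)
E
python3 - <<'E'
import cv2,numpy as np
a=cv2.imread('pics/scene0.png')
c=cv2.resize(a[222:332,275:385],(550,550),interpolation=cv2.INTER_CUBIC);cv2.imwrite('pics/c1.png',c)
c=cv2.resize(a[170:260,130:300],None,fx=4.7,fy=4.7,interpolation=cv2.INTER_CUBIC);cv2.imwrite('pics/c2.png',c[:,:800])
E
```

```text
(no output)
```

View pics/c1.png

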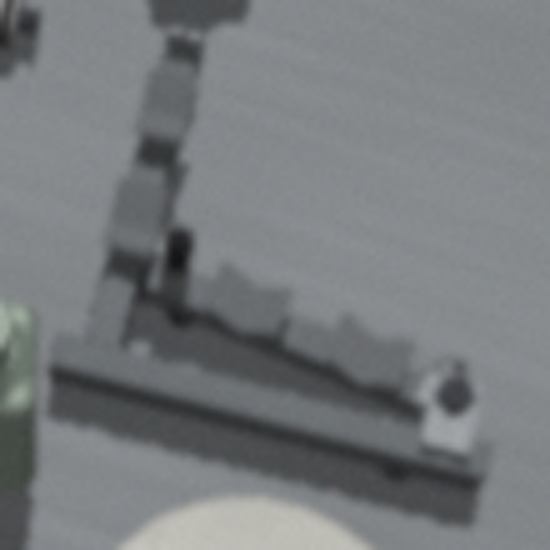

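View pics/c2.png

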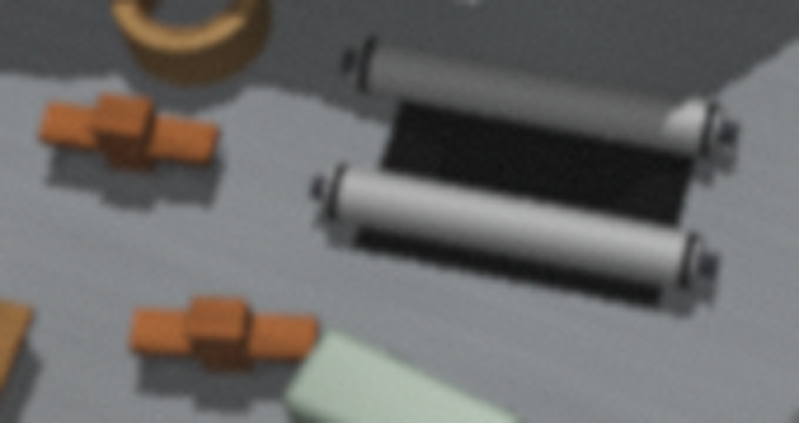

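The crops confirm the pieces. In c1 the grip top is at (180,235), the hinge knob at (457,390) and the spine runs (50,345)–(485,445). In c2 mandrel A is around (541,96), mandrel B around (515,228), and the chock blocks are at (128,115) and (220,315).

```bash
python3 - <<'E'
from h import *
i=camera_info('scene')
c1=lambda u,v:(275+u/5,222+v/5)
c2=lambda u,v:(130+u/4.7,170+v/4.7)
for n,uv,z in [('grip',c1(180,238),.103),('hinge',c1(457,390),.085),('hingehi',c1(457,390),.103),('sp1',c1(52,345),.04),('sp2',c1(487,445),.04),('fixtip',c1(185,45),.045),
 ('A1',c2(370,66),.021),('A2',c2(710,127),.021),('B1',c2(341,194),.021),('B2',c2(690,260),.021),
 ('cA',c2(128,117),.058),('cAl',c2(45,120),.03),('cAr',c2(216,143),.03),('cB',c2(221,320),.058),('cBl',c2(135,333),.03),('cBr',c2(317,338),.03)]:
    print(n,np.round(at(i,uv,z),4))
iw=camera_info('wrist');p,r=tool()
print('cam in tool', r.inv().apply(iw['extrinsics'][:3,3]-p), '\n',r.as_matrix(), '\n', r.as_matrix().T@iw['extrinsics'][:3,:3])
step([.55,-.2,.42],jaw=0)
E
```

```text
grip [0.6426 0.1173 0.103 ]
hinge [0.6661 0.278  0.085 ]
hingehi [0.673  0.2771 0.103 ]
sp1 [0.7001 0.0669 0.04  ]
sp2 [0.6729 0.3033 0.04  ]
fixtip [0.505  0.0773 0.045 ]
A1 [ 0.4495 -0.2755  0.021 ]
A2 [ 0.4162 -0.0499  0.021 ]
B1 [ 0.5437 -0.2536  0.021 ]
B2 [ 0.5112 -0.0284  0.021 ]
cA [ 0.5565 -0.3905  0.058 ]
cAl [ 0.5643 -0.4534  0.03  ]
cAr [ 0.5415 -0.3414  0.03  ]
cB [ 0.6648 -0.2726  0.058 ]
cBl [ 0.6807 -0.3292  0.03  ]
cBr [ 0.6449 -0.2224  0.03  ]
cam in tool [-0.12408096 -0.00027546 -0.08044548] 
 [[-3.04314269e-04  3.29515121e-01 -9.44150249e-01]
 [ 7.39866375e-04 -9.44149960e-01 -3.29515258e-01]
 [-9.99999680e-01 -7.98821217e-04  4.35211472e-05]] 
 [[ 1.03008023e-03 -3.14195528e-01  9.49357735e-01]
 [ 9.99999462e-01  2.05821035e-04 -1.01691026e-03]
 [ 1.24110866e-04  9.49358272e-01  3.14195571e-01]]
d=[ -4.248  -6.371 -11.335] r=[-1.235e+00 -0.000e+00  1.000e-03]
```

```bash
python3 - <<'E'
from h import *
i=camera_info('scene')
for n,uv in [('b0',(388,450)),('b1',(452,292)),('b2',(590,478)),('label',(590,318))]: print(n,np.round(at(i,np.array(uv)*.7,0),3))
step([.53,-.13,.36],jaw=np.radians(-9))
E
```

```text
b0 [ 0.764  0.05  -0.   ]
b1 [0.392 0.056 0.   ]
b2 [0.684 0.426 0.   ]
label [0.352 0.348 0.   ]
d=[ -2.747  -8.187 -11.44 ] r=[-1.078e+00 -0.000e+00  1.000e-03]
```

```bash
python3 -m jog '[{"grip":1,"dx":-2.747,"dy":-8.187,"dz":-11.44,"rx":-1.078},{"grip":1,"dx":-2.747,"dy":-8.187,"dz":-11.44,"rx":-1.078},{"grip":1,"dx":-2.747,"dy":-8.187,"dz":-11.44,"rx":-1.078},{"grip":1,"dx":-2.747,"dy":-8.187,"dz":-11.44,"rx":-1.078},{"grip":1,"dx":-2.747,"dy":-8.187,"dz":-11.44,"rx":-1.078}]' 40
python3 -c "
from h import *
step([.53,-.13,.36],jaw=np.radians(-9))"
```

```text
d=[ -2.747  -8.187 -11.44 ] r=[-1.078e+00 -0.000e+00  1.000e-03]$[0]: bad value
```

```bash
python3 -m jog '[{"grip":0.99,"dx":-0.3,"dy":-0.9,"dz":-1.2,"rx":-0.15,"ry":0,"rz":0}]' 40; echo; python3 -m jog '[{"grip":1,"dx":-0.3,"dy":-0.5,"dz":-0.5,"rx":-0.15,"ry":0,"rz":0}]' 40
```

```text
clock: 0.25
position: [0.2295, -0.5518, 0.2584]
tool_rot: [-0.62, 1.568, 3.001]
force: [1.1, 0.7, 0.3]
grip_width: 0.0848

clock: 0.35
position: [0.2436, -0.52, 0.2714]
tool_rot: [-2.169, 1.569, 1.616]
force: [0.1, -0.6, 0.6]
grip_width: 0.0852
```

```bash
python3 -c "
from h import *
step([.53,-.13,.36],jaw=np.radians(-9))"
```

```text
d=[ -2.195  -3.508 -11.581] r=[-0.77  -0.002  0.001]
```

```bash
python3 -m jog '[{"grip":1,"dx":-2.2,"dy":-3.5,"dz":-11.58,"rx":-0.77,"ry":0,"rz":0},{"grip":1,"dx":-2.2,"dy":-3.5,"dz":-11.58,"rx":-0.77,"ry":0,"rz":0},{"grip":1,"dx":-2.2,"dy":-3.5,"dz":-11.58,"rx":-0.77,"ry":0,"rz":0},{"grip":1,"dx":-2.2,"dy":-3.5,"dz":-11.58,"rx":-0.77,"ry":0,"rz":0},{"grip":1,"dx":-2.2,"dy":-3.5,"dz":-11.58,"rx":-0.77,"ry":0,"rz":0}]' 40
python3 -c "
from h import *
step([.53,-.13,.36],jaw=np.radians(-9))"
```

```text
clock: 0.85
position: [0.3895, -0.3236, 0.3173]
tool_rot: [0.13, 1.57, -1.62]
force: [1.1, -0.6, 0.6]
grip_width: 0.0857
d=[-1.069  2.594 -5.387] r=[-0.022  0.    -0.   ]
```

```bash
python3 -m jog '[{"grip":1,"dx":-1.07,"dy":2.6,"dz":-5.39,"rx":-0.02,"ry":0,"rz":0},{"grip":1,"dx":-1.07,"dy":2.6,"dz":-5.39,"rx":-0.02,"ry":0,"rz":0},{"grip":1,"dx":-1.07,"dy":2.6,"dz":-5.39,"rx":-0.02,"ry":0,"rz":0},{"grip":1,"dx":-1.07,"dy":2.6,"dz":-5.39,"rx":-0.02,"ry":0,"rz":0},{"grip":1,"dx":-1.07,"dy":2.6,"dz":-5.39,"rx":-0.02,"ry":0,"rz":0}]'
python3 -m jog '[{"grip":1,"dx":0,"dy":0,"dz":0,"rx":0,"ry":0,"rz":0}]'
python3 - <<'E'
from h import *
import pickle
i=camera_info('wrist');im=grab_frame('wrist');pickle.dump(i,open('pics/w1.pkl','wb'))
cv2.imwrite('pics/w1.png',im);cv2.imwrite('pics/w1L.png',cv2.resize(im,(800,600),interpolation=cv2.INTER_CUBIC))
step([.6,.22,.33],jaw=np.radians(-9))
E
```

```text
clock: 1.35
position: [0.5318, -0.1302, 0.3601]
tool_rot: [2.138, 1.57, 0.403]
force: [-0.0, -0.6, -0.1]
grip_width: 0.085
clock: 1.45
position: [0.5333, -0.127, 0.3603]
tool_rot: [2.595, 1.568, 0.866]
force: [-0.3, -0.5, -1.6]
grip_width: 0.0856
d=[ 0.75   0.283 -8.907] r=[-0.004 -0.001 -0.   ]
```

View pics/w1L.png

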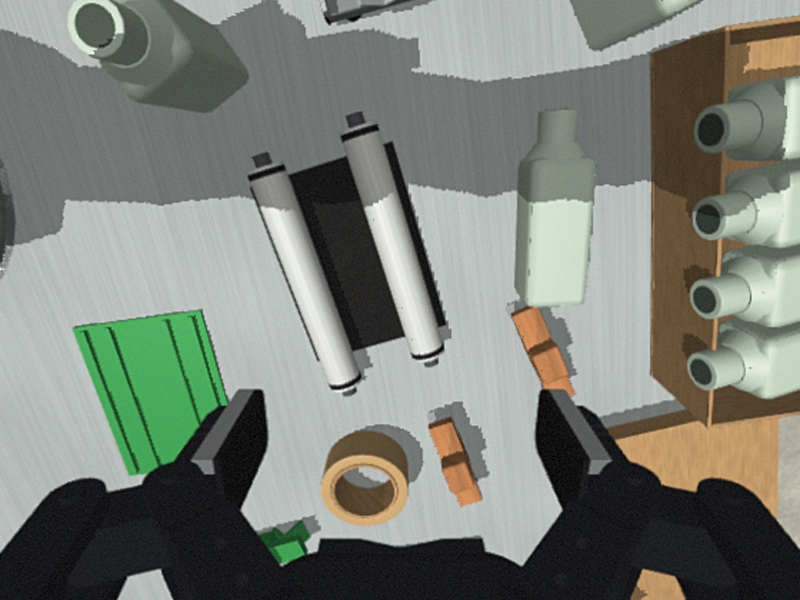

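```bash
python3 - <<'E'
from h import *
import pickle
i=pickle.load(open('pics/w1.pkl','rb'))
for n,a,b in [('A',(267,175),(345,382)),('B',(361,131),(427,354))]:
    p=at(i,np.array(a)*.7,.021);q=at(i,np.array(b)*.7,.021);print(n,p,q,(p+q)/2,np.degrees(np.arctan2(*(p-q)[1::-1])),np.linalg.norm(p-q))
for n,a in [('cA',(455,460)),('cB',(545,350))]: print(n,at(i,np.array(a)*.7,.05))
E
python3 -m jog '[{"grip":0.6,"dx":0.7,"dy":0.3,"dz":-8.9,"rx":0,"ry":0,"rz":0},{"grip":0.6,"dx":0.7,"dy":0.3,"dz":-8.9,"rx":0,"ry":0,"rz":0},{"grip":0.6,"dx":0.7,"dy":0.3,"dz":-8.9,"rx":0,"ry":0,"rz":0},{"grip":0.6,"dx":0.7,"dy":0.3,"dz":-8.9,"rx":0,"ry":0,"rz":0},{"grip":0.6,"dx":0.7,"dy":0.3,"dz":-8.9,"rx":0,"ry":0,"rz":0}]'
python3 -m jog '[{"grip":0.6,"dx":0.0,"dy":0.0,"dz":-2.65,"rx":0,"ry":0,"rz":0},{"grip":0.6,"dx":0.0,"dy":0.0,"dz":-2.65,"rx":0,"ry":0,"rz":0},{"grip":0.6,"dx":0.0,"dy":0.0,"dz":-2.65,"rx":0,"ry":0,"rz":0},{"grip":0.6,"dx":0.0,"dy":0.0,"dz":-2.65,"rx":0,"ry":0,"rz":0}]'
python3 - <<'E'
from h import *
import pickle
i=camera_info('wrist');im=grab_frame('wrist');pickle.dump(i,open('pics/w2.pkl','wb'))
cv2.imwrite('pics/w2.png',im);cv2.imwrite('pics/w2L.png',cv2.resize(im,(800,600),interpolation=cv2.INTER_CUBIC))
E
```

```text
A [ 0.41542229 -0.05316287  0.021     ] [ 0.44650229 -0.28165486  0.021     ] [ 0.43096229 -0.16740887  0.021     ] 97.74596320500214 0.2305960862471355
B [ 0.51149819 -0.0284352   0.021     ] [ 0.54020868 -0.26250682  0.021     ] [ 0.52585343 -0.14547101  0.021     ] 96.99279392844637 0.23582581003466593
cA [ 0.5530972  -0.38016572  0.05      ]
cB [ 0.65884845 -0.26370984  0.05      ]
clock: 2.0
position: [0.58, 0.1123, 0.3397]
tool_rot: [-0.045, 1.57, -1.782]
force: [0.9, -0.1, 0.1]
grip_width: 0.0512
clock: 2.4
position: [0.5971, 0.2169, 0.3393]
tool_rot: [-1.15, 1.57, -2.884]
force: [0.2, -0.7, -0.6]
grip_width: 0.051
```

View pics/w2L.png

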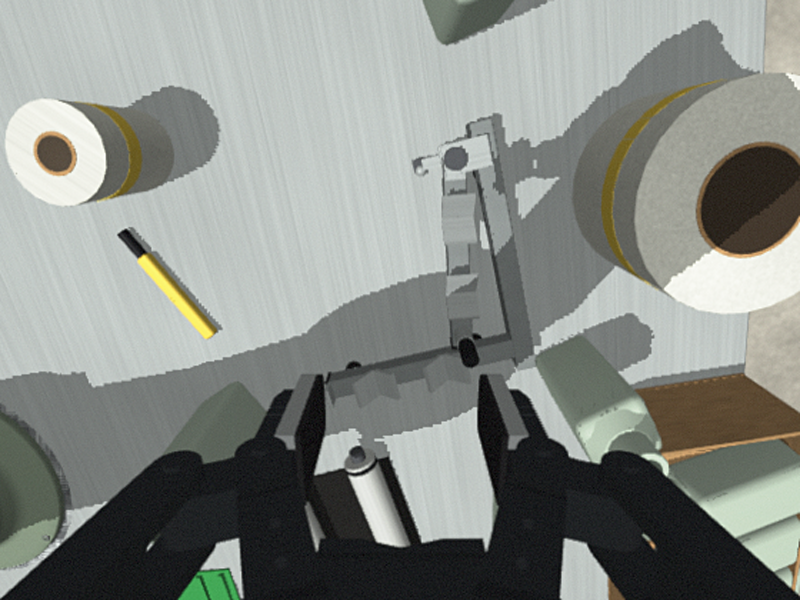

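The wrist view shows the hinge knob at (456,158), grip top at about (470,358), fixed cradle running (335,375) to (510,340), and spine (485,120) to (520,365). I'll fit the stand model and overlay it on a crop.

```bash
cat > fit.py <<'E'
from h import *
import pickle
i=pickle.load(open('pics/w2.pkl','rb'))
h=at(i,np.array((456,158))*.7,.10);g=at(i,np.array((470,358))*.7,.103)
print('hinge',h,'grip',g,np.linalg.norm((h-g)[:2]))
im=cv2.imread('pics/w2.png');x0,y0,w,hh,s=220,75,165,215,2.79
yaw=np.radians(6.6)
def M(p,yaw,hx):
    c,sn=np.cos(yaw),np.sin(yaw);d=np.array([p[0]-.085,p[1]-.095])
    return [hx[0]+c*d[0]-sn*d[1],hx[1]+sn*d[0]+c*d[1],p[2]]
c=cv2.resize(im[y0:y0+hh,x0:x0+w],None,fx=3.6,fy=2.79 if 0 else 2.79)
c=cv2.resize(im[y0:y0+hh,x0:x0+w],None,fx=2.79,fy=2.79,interpolation=cv2.INTER_CUBIC)
ov=c.copy()
def L(pts,col):
    q=np.array([(proj(i,M(p,yaw,h))-(x0,y0))*s for p in pts]).astype(int);cv2.polylines(ov,[q],False,col,1)
L([(.113,-.15,.04),(.113,.15,.04)],(0,0,255))
for y in(-.095,):
    L([(-.053,y,.063),(-.035,y,.045),(-.017,y,.063)],(0,255,255));L([(.053,y,.063),(.035,y,.045),(.017,y,.063)],(0,255,255))
L([(.085,.095,0),(.085,.095,.103)],(255,0,0))
arm=np.arctan2(*(g-h)[1::-1])
print('arm angle from folded deg',np.degrees((yaw-np.pi/2)-arm))
cv2.imwrite('pics/f1.png',np.hstack([c,ov])[:,:])
print(ov.shape)
E
python3 fit.py; python3 -c "
import cv2;c=cv2.imread('pics/f1.png');print(c.shape);cv2.imwrite('pics/f1.png',c[:,120:920])"
```

```text
hinge [0.64823685 0.28078105 0.1       ] grip [0.639025   0.11895582 0.103     ] 0.1620872136737083
arm angle from folded deg 9.858029100085188
(600, 460, 3)
(600, 920, 3)
```

View pics/f1.png

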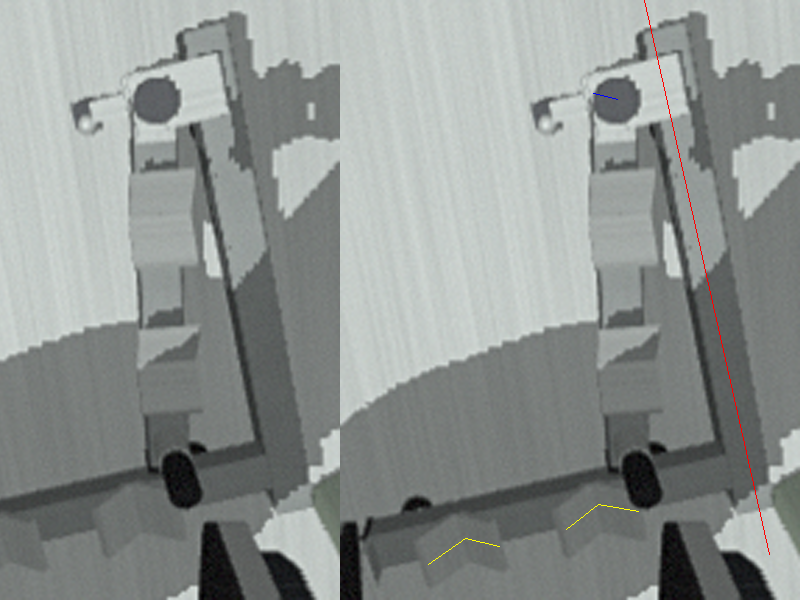

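```bash
python3 - <<'E'
from h import *
import pickle
w=pickle.load(open('pics/w2.pkl','rb'));s=camera_info('scene')
def tri(a,b):
    o1,d1=ray(w,np.array(a)*.7);o2,d2=ray(s,(275+b[0]/5,222+b[1]/5))
    d1/=np.linalg.norm(d1);d2/=np.linalg.norm(d2)
    t=np.linalg.lstsq(np.c_[d1,-d2],o2-o1,rcond=None)[0];p,q=o1+t[0]*d1,o2+t[1]*d2
    return np.round((p+q)/2,4),np.linalg.norm(p-q)
print('hinge',tri((456,158),(457,390)));print('griptop',tri((470,358),(180,238)))
h=tri((456,158),(457,390))[0]
for z in (.03,.04,.05,.06): 
    h=at(w,np.array((456,158))*.7,z);g=at(w,np.array((470,358))*.7,.103);print(z,h,np.linalg.norm((h-g)[:2]))
E
```

```text
hinge (array([0.6534, 0.2791, 0.0519]), np.float64(0.000826415667382737))
griptop (array([0.6398, 0.1165, 0.0971]), np.float64(0.0010099724605594656))
0.03 [0.65561706 0.27768495 0.03      ] 0.1595939619884448
0.04 [0.65456274 0.27812725 0.04      ] 0.15992800087146541
0.05 [0.65350843 0.27856955 0.05      ] 0.1602695000371011
0.06 [0.65245411 0.27901185 0.06      ] 0.1606184119002734
```

```bash
python3 - <<'E'
from h import *
import pickle
w=pickle.load(open('pics/w2.pkl','rb'))
P=lambda u,v:(220+(u+120)/2.79,75+v/2.79)
a=at(w,P(200,140),.04);b=at(w,P(262,448),.04);print('spine edge',a,b,np.degrees(np.arctan2(*(a-b)[1::-1]))-90)
a=at(w,P(308,480),.04);b=at(w,P(250,120),.04);print('spine right',a,b)
Q=lambda u,v:(220+(u+120-460)/2.79,75+v/2.79)
a=at(w,Q(460,512),.045);b=at(w,Q(600,485),.045);print('V apex far edges',a,b,np.degrees(np.arctan2(*(b-a)[1::-1])),np.linalg.norm(a-b))
h=np.array([.6534,.279]);
for y in (4,5,6,7):
    t=np.radians(y);Rm=np.array([[np.cos(t),-np.sin(t)],[np.sin(t),np.cos(t)]])
    print(y,'origin',h-Rm@[.085,.095],'apex o/i',h+Rm@[-.12,-.19],h+Rm@[-.05,-.19],'spine ctr at y=0',h+Rm@[.028,-.095])
step([.6395,.117,.21],jaw=np.radians(-5))
E
```

```text
spine edge [0.67142567 0.25761773 0.04      ] [0.6851242  0.10429736 0.04      ] 5.105577782286716
spine right [0.70655258 0.08303037 0.04      ] [0.69444465 0.26270404 0.04      ]
V apex far edges [0.55077435 0.09325728 0.045     ] [0.62230694 0.09660209 0.045     ] 2.6771580659301777 0.07161074845075496
4 origin [0.57523392 0.17830211] apex o/i [0.54694604 0.08109205] [0.61677553 0.08597501] spine ctr at y=0 [0.68795866 0.1861846 ]
5 origin [0.57700325 0.17695327] apex o/i [0.55041623 0.07926432] [0.62014986 0.08536522] spine ctr at y=0 [0.68957325 0.18680186]
6 origin [0.57879584 0.1756355 ] apex o/i [0.55391778 0.07749742] [0.62353431 0.08481442] spine ctr at y=0 [0.69117682 0.18744722]
7 origin [0.58061116 0.17434922] apex o/i [0.55744964 0.07579191] [0.62692787 0.08432276] spine ctr at y=0 [0.69276888 0.18812046]
d=[3.239 1.445 2.244] r=[-0.078  0.001  0.001]
```

```bash
python3 -m jog '[{"grip":0.6,"dx":3.24,"dy":1.44,"dz":2.24,"rx":-0.08,"ry":0,"rz":0},{"grip":0.6,"dx":3.24,"dy":1.44,"dz":2.24,"rx":-0.08,"ry":0,"rz":0},{"grip":0.6,"dx":3.24,"dy":1.44,"dz":2.24,"rx":-0.08,"ry":0,"rz":0},{"grip":0.6,"dx":3.24,"dy":1.44,"dz":2.24,"rx":-0.08,"ry":0,"rz":0},{"grip":0.6,"dx":3.24,"dy":1.44,"dz":2.24,"rx":-0.08,"ry":0,"rz":0}]'
python3 - <<'E'
from h import *
im=grab_frame('wrist');cv2.imwrite('pics/w3.png',im);cv2.imwrite('pics/w3c.png',cv2.resize(im[150:400,180:400],(660,600*5//4*0+600)))
print(proj(camera_info('wrist'),[.6395,.117,.103]))
step([.6395,.117,.092],jaw=np.radians(-5))
E
```

```text
clock: 2.95
position: [0.6392, 0.1141, 0.2085]
tool_rot: [-0.913, 1.567, -2.574]
force: [0.4, 0.4, 0.8]
grip_width: 0.0515
[281.48902332 214.99966569]
d=[ 2.962  0.005 -0.01 ] r=[-0.001  0.     0.001]
```

View pics/w3c.png

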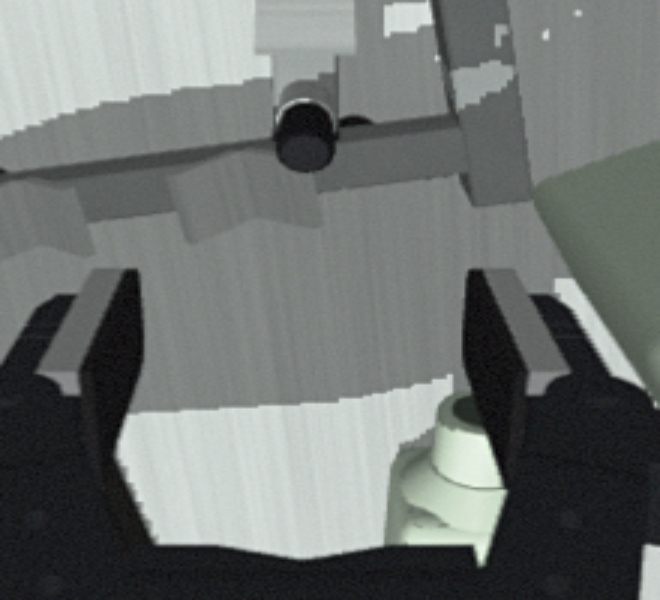

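The grip top sits at crop (305,147), px (282,211), against a predicted (281,215): about 2 mm off and centred between the jaws. I'll descend and grasp it.

```bash
python3 -m jog '[{"grip":0.6,"dx":1.0,"dy":0,"dz":-0.06,"rx":0,"ry":0,"rz":0},{"grip":0.6,"dx":2.0,"dy":0,"dz":-0.06,"rx":0,"ry":0,"rz":0},{"grip":0.6,"dx":2.6,"dy":0,"dz":-0.06,"rx":0,"ry":0,"rz":0},{"grip":0.6,"dx":2.95,"dy":0,"dz":-0.06,"rx":0,"ry":0,"rz":0},{"grip":0.3,"dx":2.95,"dy":0,"dz":-0.06,"rx":0,"ry":0,"rz":0}]' 30
python3 -m jog '[{"grip":0,"dx":0,"dy":0,"dz":0,"rx":0,"ry":0,"rz":0},{"grip":0,"dx":0,"dy":0,"dz":0,"rx":0,"ry":0,"rz":0},{"grip":0,"dx":0,"dy":0,"dz":0,"rx":0,"ry":0,"rz":0},{"grip":0,"dx":0,"dy":0,"dz":0,"rx":0,"ry":0,"rz":0}]' 30
cat > arc.py <<'E'
import sys
from h import *
# rows for arc: rotate by -step deg per row about hinge, from present pose
h=np.array([.6534,.279]);p,r=tool();st=float(sys.argv[1])
v=p[:2]-h;print('radius',np.linalg.norm(v),'arm dir',np.degrees(np.arctan2(v[1],v[0])))
for k in range(1,6):
    a=np.radians(-st*k);c,s=np.cos(a),np.sin(a);q=h+np.array([[c,-s],[s,c]])@v
    d=r.inv().apply(np.r_[q-p[:2],0])/.04;print(np.round(d,2),'rx',round(-a,3))
E
python3 arc.py 4
```

```text
clock: 3.5
position: [0.6394, 0.1216, 0.0925]
tool_rot: [-1.968, 1.57, 2.66]
force: [-0.8, -0.1, 0.1]
grip_width: 0.038
clock: 3.9
position: [0.6407, 0.1214, 0.0945]
tool_rot: [1.946, 1.568, 0.29]
force: [-0.2, 1.4, 8.8]
grip_width: 0.0137
radius 0.15807741735617126 arm dir -94.61609265474881
[-0.   -0.28 -0.01] rx 0.07
[-0.   -0.55 -0.04] rx 0.14
[-0.   -0.82 -0.08] rx 0.209
[-0.   -1.09 -0.15] rx 0.279
[-0.   -1.35 -0.23] rx 0.349
```

```bash
python3 -m jog '[{"grip":0,"dx":0,"dy":-0.28,"dz":-0.01,"rx":0.07,"ry":0,"rz":0},{"grip":0,"dx":0,"dy":-0.55,"dz":-0.04,"rx":0.14,"ry":0,"rz":0},{"grip":0,"dx":0,"dy":-0.82,"dz":-0.08,"rx":0.209,"ry":0,"rz":0},{"grip":0,"dx":0,"dy":-1.09,"dz":-0.15,"rx":0.279,"ry":0,"rz":0},{"grip":0,"dx":0,"dy":-1.35,"dz":-0.23,"rx":0.349,"ry":0,"rz":0}]'
python3 -m jog '[{"grip":0,"dx":0,"dy":-0.28,"dz":-0.01,"rx":0.07,"ry":0,"rz":0},{"grip":0,"dx":0,"dy":-0.55,"dz":-0.04,"rx":0.14,"ry":0,"rz":0},{"grip":0,"dx":0,"dy":-0.82,"dz":-0.08,"rx":0.209,"ry":0,"rz":0},{"grip":0,"dx":0,"dy":-1.09,"dz":-0.15,"rx":0.279,"ry":0,"rz":0},{"grip":0,"dx":0,"dy":-1.35,"dz":-0.23,"rx":0.349,"ry":0,"rz":0}]'
python3 arc.py 4
```

```text
clock: 4.4
position: [0.5875, 0.1352, 0.0944]
tool_rot: [2.293, 1.567, 0.285]
force: [2.2, 2.8, 8.7]
grip_width: 0.0139
clock: 4.9
position: [0.5424, 0.1663, 0.0944]
tool_rot: [2.665, 1.567, 0.308]
force: [0.5, -0.2, 10.2]
grip_width: 0.0133
radius 0.15817210363179315 arm dir -134.58588120015182
[-0.   -0.28 -0.01] rx 0.07
[-0.   -0.55 -0.03] rx 0.14
[-0.   -0.82 -0.08] rx 0.209
[-0.   -1.09 -0.14] rx 0.279
[-0.   -1.35 -0.23] rx 0.349
```

Smooth and nearly load-free. I'll continue.

```bash
python3 -m jog '[{"grip":0,"dx":0,"dy":-0.28,"dz":-0.01,"rx":0.07,"ry":0,"rz":0},{"grip":0,"dx":0,"dy":-0.55,"dz":-0.04,"rx":0.14,"ry":0,"rz":0},{"grip":0,"dx":0,"dy":-0.82,"dz":-0.08,"rx":0.209,"ry":0,"rz":0},{"grip":0,"dx":0,"dy":-1.09,"dz":-0.15,"rx":0.279,"ry":0,"rz":0},{"grip":0,"dx":0,"dy":-1.35,"dz":-0.23,"rx":0.349,"ry":0,"rz":0}]'
python3 -m jog '[{"grip":0,"dx":0,"dy":-0.28,"dz":-0.01,"rx":0.07,"ry":0,"rz":0},{"grip":0,"dx":0,"dy":-0.55,"dz":-0.04,"rx":0.14,"ry":0,"rz":0},{"grip":0,"dx":0,"dy":-0.82,"dz":-0.08,"rx":0.209,"ry":0,"rz":0},{"grip":0,"dx":0,"dy":-0.95,"dz":-0.1,"rx":0.24,"ry":0,"rz":0},{"grip":0,"dx":0,"dy":-1.09,"dz":-0.15,"rx":0.279,"ry":0,"rz":0}]'
python3 arc.py 4
```

```text
clock: 5.4
position: [0.5106, 0.2113, 0.0944]
tool_rot: [-3.107, 1.567, 0.47]
force: [2.5, 0.7, 11.9]
grip_width: 0.0136
clock: 5.9
position: [0.4976, 0.2535, 0.0944]
tool_rot: [-2.707, 1.567, 0.593]
force: [-2.5, -0.7, 15.2]
grip_width: 0.0133
radius 0.1578251730264163 arm dir -170.70926078278515
[ 0.   -0.28 -0.01] rx 0.07
[ 0.   -0.55 -0.04] rx 0.14
[ 0.   -0.82 -0.08] rx 0.209
[ 0.   -1.09 -0.15] rx 0.279
[ 0.   -1.35 -0.23] rx 0.349
```

```bash
python3 -m jog '[{"grip":0,"dx":0,"dy":-0.1,"dz":0,"rx":0.025,"ry":0,"rz":0},{"grip":0,"dx":0,"dy":-0.2,"dz":0,"rx":0.05,"ry":0,"rz":0},{"grip":0,"dx":0,"dy":-0.27,"dz":-0.01,"rx":0.07,"ry":0,"rz":0}]'
python3 -m jog '[{"grip":0,"dx":0,"dy":-0.05,"dz":0,"rx":0.012,"ry":0,"rz":0},{"grip":0,"dx":0,"dy":-0.1,"dz":0,"rx":0.025,"ry":0,"rz":0}]'; python3 arc.py 4|head -1
python3 -m jog '[{"grip":0.35,"dx":0,"dy":0,"dz":0,"rx":0,"ry":0,"rz":0},{"grip":0.35,"dx":0,"dy":0,"dz":0,"rx":0,"ry":0,"rz":0},{"grip":0.35,"dx":0,"dy":0,"dz":0,"rx":0,"ry":0,"rz":0}]'
python3 -m jog '[{"grip":0.35,"dx":-1.0,"dy":0,"dz":0,"rx":0,"ry":0,"rz":0},{"grip":0.35,"dx":-2.0,"dy":0,"dz":0,"rx":0,"ry":0,"rz":0},{"grip":0.6,"dx":-3.0,"dy":0,"dz":0,"rx":0,"ry":0,"rz":0},{"grip":0.6,"dx":-3.0,"dy":0,"dz":0,"rx":0,"ry":0,"rz":0}]'
python3 - <<'E'
from h import *
import pickle
i=camera_info('wrist');im=grab_frame('wrist');pickle.dump(i,open('pics/w4.pkl','wb'));cv2.imwrite('pics/w4.png',im)
pickle.dump(camera_info('scene'),open('pics/s.pkl','wb'));sc=grab_frame('scene');cv2.imwrite('pics/s4.png',sc)
print(i['extrinsics'][:3,3])
c=cv2.resize(sc[222:332,275:385],(420,420),interpolation=cv2.INTER_CUBIC)
m=np.zeros((420,800,3),np.uint8);m[:,380:]=c;m[:,:380]=im[:,90:470];cv2.imwrite('pics/m4.png',m)
E
```

```text
clock: 6.2
position: [0.4963, 0.2642, 0.0944]
tool_rot: [-2.568, 1.567, 0.662]
force: [-1.8, 0.1, 14.4]
grip_width: 0.0137
clock: 6.4
position: [0.4962, 0.2652, 0.0943]
tool_rot: [2.376, 1.568, -0.703]
force: [1.4, -23.6, 22.7]
grip_width: 0.0137
radius 0.15776783573019315 arm dir -174.9750393395448
clock: 6.7
position: [0.495, 0.2675, 0.0929]
tool_rot: [-2.116, 1.57, 1.09]
force: [-0.3, -0.3, -0.3]
grip_width: 0.03
clock: 7.1
position: [0.4966, 0.2684, 0.2176]
tool_rot: [-2.605, 1.563, 0.602]
force: [0.1, 0.4, -1.1]
grip_width: 0.0511
[0.57608463 0.27321697 0.34217809]
```

View pics/m4.png

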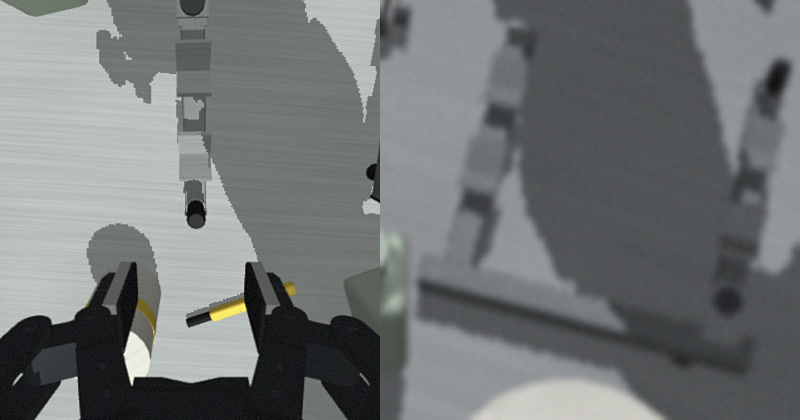

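The swing arm is out parallel to the fixed cradle, and it met its stop with 24 N at arm direction −175°, so the stand yaw is about 5°. Now to refine the stand pose and plan mandrel A.

```bash
python3 - <<'E'
from h import *
import pickle
w=pickle.load(open('pics/w4.pkl','rb'))
g=at(w,(286,219),.103);h=at(w,(283,4),.052);print('grip',g,'hinge',h,np.degrees(np.arctan2(*(g-h)[1::-1])),np.linalg.norm((g-h)[:2]))
# V plate edges of the arm (px): end tips at v=179 (outermost tip), 135, 93?, 41
for v in (179,135,95,41): print(v,at(w,(285,v),.063))
t=np.radians(5);Rm=np.array([[np.cos(t),-np.sin(t)],[np.sin(t),np.cos(t)]]);o=np.array([.577,.177])
for n,q in [('grip',(-.078,.095)),('tips arm',(-.053,.095)),('',(-.017,.095)),('',(.017,.095)),('',(.053,.095)),('seat_in',(.035,0)),('seat_out',(-.035,0)),('cf',(0,-.095)),('cs',(0,.095))]: print(n,np.round(o+Rm@q,4))
step([.431,-.165,.25],jaw=np.radians(7.4))
E
```

```text
grip [0.49149968 0.26475974 0.103     ] hinge [0.65026661 0.27759577 0.052     ] -175.37778998955562 0.1592849734474592
179 [0.51383974 0.26676007 0.063     ]
135 [0.55104672 0.26932056 0.063     ]
95 [0.58254588 0.27148424 0.063     ]
41 [0.62210946 0.27419584 0.063     ]
grip [0.491  0.2648]
tips arm [0.5159 0.267 ]
 [0.5518 0.2702]
 [0.5857 0.2731]
 [0.6215 0.2763]
seat_in [0.6119 0.1801]
seat_out [0.5421 0.1739]
cf [0.5853 0.0824]
cs [0.5687 0.2716]
d=[-0.931 10.682  2.3  ] r=[ 1.507 -0.     0.002]
```

```bash
python3 -c "
from h import *
step([.527,-.1435,.23],jaw=np.radians(7.2))"
```

```text
d=[-0.427 10.302 -0.129] r=[ 1.51  -0.     0.002]
```

```bash
python3 -m jog '[{"grip":0.75,"dx":-0.43,"dy":10.3,"dz":-0.13,"rx":-1.63,"ry":0,"rz":0},{"grip":0.75,"dx":-0.43,"dy":10.3,"dz":-0.13,"rx":-1.63,"ry":0,"rz":0},{"grip":0.75,"dx":-0.43,"dy":10.3,"dz":-0.13,"rx":-1.63,"ry":0,"rz":0},{"grip":0.75,"dx":-0.43,"dy":10.3,"dz":-0.13,"rx":-1.63,"ry":0,"rz":0},{"grip":0.75,"dx":-0.43,"dy":10.3,"dz":-0.13,"rx":-1.63,"ry":0,"rz":0}]'
python3 -c "
from h import *
print(observe()['qpos']);step([.527,-.1435,.23],jaw=np.radians(7.2))"
```

```text
clock: 7.7
position: [0.5128, 0.0349, 0.2211]
tool_rot: [-0.802, 1.569, 3.104]
force: [0.7, -0.2, -0.7]
grip_width: 0.0641
[ 0.0025576   0.39153477 -0.23990996  1.91023369  0.11982306  0.85527657
 -1.1052471 ]
d=[-0.222  3.466  2.83 ] r=[-0.932  0.001  0.002]
```

```bash
python3 -m jog '[{"grip":0.75,"dx":-0.2,"dy":3.46,"dz":2.83,"rx":-0.932,"ry":0,"rz":0},{"grip":0.75,"dx":-0.2,"dy":3.46,"dz":2.83,"rx":-0.932,"ry":0,"rz":0},{"grip":0.75,"dx":-0.2,"dy":3.46,"dz":2.83,"rx":-0.932,"ry":0,"rz":0},{"grip":0.75,"dx":-0.2,"dy":3.46,"dz":2.83,"rx":-0.932,"ry":0,"rz":0},{"grip":0.75,"dx":-0.2,"dy":3.46,"dz":2.83,"rx":-0.932,"ry":0,"rz":0}]'
python3 -c "
from h import *
step([.527,-.1435,.23],jaw=np.radians(7.2))"
```

```text
clock: 8.2
position: [0.5255, -0.1474, 0.2288]
tool_rot: [-0.959, 1.569, -2.649]
force: [-0.0, 1.3, -0.1]
grip_width: 0.064
d=[-0.029  0.025 -0.1  ] r=[-0.245  0.001  0.002]
```

```bash
python3 -m jog '[{"grip":0.75,"dx":0,"dy":0,"dz":-0.08,"rx":-0.245,"ry":0,"rz":0},{"grip":0.75,"dx":0,"dy":0,"dz":-0.08,"rx":-0.245,"ry":0,"rz":0},{"grip":0.75,"dx":0,"dy":0,"dz":-0.08,"rx":-0.245,"ry":0,"rz":0}]'
python3 - <<'E'
from h import *
import pickle
for nm,inf,f in [('wrist',pickle.load(open('pics/w1.pkl','rb')),'w1'),('scene',pickle.load(open('pics/s.pkl','rb')),'scene0')]:
    g=cv2.cvtColor(cv2.imread(f'pics/{f}.png'),cv2.COLOR_BGR2GRAY).astype(np.float32)
    for n,c,a in [('A',(.432,-.165),97.6),('B',(.527,-.1435),97.2)]:
        t=np.radians(a);u=np.array([np.cos(t),np.sin(t)]);nn=np.array([-u[1],u[0]])
        for z in (.03,):
          print(nm,n)
          for rng in (range(-140,-99,3),range(100,141,3)):
            o=[]
            for s in rng:
                v=[]
                for e in (-6,-3,0,3,6):
                    P=np.r_[np.array(c)+u*s/1e3+nn*e/1e3,z];q=proj(inf,P);v.append(cv2.getRectSubPix(g,(1,1),tuple(map(float,q)))[0,0])
                o.append((s,int(np.mean(v))))
            print(o)
E
```

```text
clock: 8.5
position: [0.5263, -0.1384, 0.2289]
tool_rot: [-2.257, 1.569, 2.584]
force: [-0.1, 0.3, 0.1]
grip_width: 0.0642
wrist A
[(-140, 188), (-137, 189), (-134, 189), (-131, 181), (-128, 100), (-125, 92), (-122, 196), (-119, 92), (-116, 38), (-113, 176), (-110, 221), (-107, 218), (-104, 217), (-101, 218)]
[(100, 140), (103, 140), (106, 140), (109, 141), (112, 122), (115, 18), (118, 56), (121, 136), (124, 50), (127, 53), (130, 53), (133, 78), (136, 114), (139, 113)]
wrist B
[(-140, 191), (-137, 190), (-134, 191), (-131, 177), (-128, 88), (-125, 86), (-122, 200), (-119, 80), (-116, 45), (-113, 197), (-110, 224), (-107, 222), (-104, 221), (-101, 221)]
[(100, 140), (103, 140), (106, 141), (109, 141), (112, 113), (115, 19), (118, 63), (121, 130), (124, 59), (127, 63), (130, 63), (133, 97), (136, 116), (139, 116)]
scene A
[(-140, 74), (-137, 74), (-134, 72), (-131, 64), (-128, 55), (-125, 53), (-122, 58), (-119, 53), (-116, 47), (-113, 58), (-110, 80), (-107, 92), (-104, 95), (-101, 95)]
[(100, 167), (103, 167), (106, 163), (109, 139), (112, 95), (115, 80), (118, 100), (121, 99), (124, 83), (127, 77), (130, 81), (133, 95), (136, 117), (139, 129)]
scene B
[(-140, 134), (-137, 133), (-134, 127), (-131, 110), (-128, 91), (-125, 92), (-122, 106), (-119, 97), (-116, 83), (-113, 108), (-110, 146), (-107, 162), (-104, 165), (-101, 165)]
[(100, 164), (103, 164), (106, 158), (109, 130), (112, 86), (115, 79), (118, 98), (121, 87), (124, 72), (127, 68), (130, 73), (133, 93), (136, 120), (139, 133)]
```

```bash
python3 -c "
from h import *
for _ in range(3): print(observe()['position'])
step([.527,-.1435,.029],jaw=np.radians(7.2))"
```

```text
[ 0.5263185  -0.13837296  0.22894625]
[ 0.5263185  -0.13837296  0.22894625]
[ 0.5263185  -0.13837296  0.22894625]
d=[4.998 0.009 0.136] r=[ 0.002 -0.001  0.002]
```

```bash
python3 -m jog '[{"grip":0.75,"dx":1.2,"dy":0,"dz":0.1,"rx":0,"ry":0,"rz":0},{"grip":0.75,"dx":2.4,"dy":0,"dz":0.1,"rx":0,"ry":0,"rz":0},{"grip":0.75,"dx":3.5,"dy":0,"dz":0.1,"rx":0,"ry":0,"rz":0},{"grip":0.75,"dx":4.3,"dy":0,"dz":0.1,"rx":0,"ry":0,"rz":0},{"grip":0.75,"dx":4.6,"dy":0,"dz":0.1,"rx":0,"ry":0,"rz":0}]'
python3 -m jog '[{"grip":0.75,"dx":0.2,"dy":0,"dz":0,"rx":0,"ry":0,"rz":0},{"grip":0.75,"dx":0.38,"dy":0,"dz":0,"rx":0,"ry":0,"rz":0},{"grip":0.75,"dx":0.38,"dy":0,"dz":0,"rx":0,"ry":0,"rz":0}]'
python3 -c "
from h import *
step([.527,-.1435,.029],jaw=np.radians(7.2))"
```

```text
clock: 9.0
position: [0.5254, -0.1418, 0.0428]
tool_rot: [-1.935, 1.566, 2.902]
force: [0.6, 0.0, 1.1]
grip_width: 0.0638
clock: 9.3
position: [0.5276, -0.1425, 0.0312]
tool_rot: [1.17, 1.57, -0.275]
force: [0.1, -0.5, -0.0]
grip_width: 0.0635
d=[ 0.055 -0.018  0.022] r=[ 0.  0. -0.]
```

```bash
python3 -m jog '[{"grip":0.3,"dx":0,"dy":0,"dz":0,"rx":0,"ry":0,"rz":0},{"grip":0.3,"dx":0,"dy":0,"dz":0,"rx":0,"ry":0,"rz":0},{"grip":0.2,"dx":0,"dy":0,"dz":0,"rx":0,"ry":0,"rz":0},{"grip":0.2,"dx":0,"dy":0,"dz":0,"rx":0,"ry":0,"rz":0}]' 70
python3 -m jog '[{"grip":0.2,"dx":-0.3,"dy":0,"dz":0,"rx":0,"ry":0,"rz":0},{"grip":0.2,"dx":-1.2,"dy":0,"dz":0,"rx":0,"ry":0,"rz":0},{"grip":0.2,"dx":-2.4,"dy":0,"dz":0,"rx":0,"ry":0,"rz":0},{"grip":0.2,"dx":-3.6,"dy":0,"dz":0,"rx":0,"ry":0,"rz":0},{"grip":0.2,"dx":-4.8,"dy":0,"dz":0,"rx":0,"ry":0,"rz":0}]'
python3 -c "
from h import *
step([.611,.1795,.24],jaw=np.radians(5.1))"
```

```text
clock: 9.7
position: [0.527, -0.1428, 0.032]
tool_rot: [-0.493, 1.57, -1.938]
force: [-7.4, -0.3, 16.2]
grip_width: 0.0335
clock: 10.2
position: [0.5267, -0.1423, 0.2256]
tool_rot: [2.362, 1.571, 0.917]
force: [0.9, -0.6, -5.7]
grip_width: 0.0334
d=[-0.357  3.105 -7.715] r=[ 0.038 -0.    -0.   ]
```

```bash
python3 -m jog '[{"grip":0.2,"dx":-0.35,"dy":0.5,"dz":-1.0,"rx":-0.0,"ry":0,"rz":0},{"grip":0.2,"dx":-0.35,"dy":0.9,"dz":-2.1,"rx":0.01,"ry":0,"rz":0},{"grip":0.2,"dx":-0.35,"dy":1.3,"dz":-3.2,"rx":0.02,"ry":0,"rz":0},{"grip":0.2,"dx":-0.35,"dy":1.75,"dz":-4.3,"rx":0.03,"ry":0,"rz":0},{"grip":0.2,"dx":-0.35,"dy":2.2,"dz":-5.4,"rx":0.038,"ry":0,"rz":0}]'
python3 -c "
from h import *
step([.611,.1795,.2],jaw=np.radians(5.1))"
```

```text
clock: 10.7
position: [0.5873, 0.0846, 0.2379]
tool_rot: [1.514, 1.57, 0.031]
force: [1.3, -0.3, -6.5]
grip_width: 0.0337
d=[ 0.947  0.797 -2.311] r=[-0.001  0.    -0.   ]
```

```bash
python3 -m jog '[{"grip":0.2,"dx":0.3,"dy":0.3,"dz":-0.9,"rx":0,"ry":0,"rz":0},{"grip":0.2,"dx":0.6,"dy":0.6,"dz":-1.7,"rx":0,"ry":0,"rz":0},{"grip":0.2,"dx":0.95,"dy":0.8,"dz":-2.2,"rx":0,"ry":0,"rz":0},{"grip":0.2,"dx":0.95,"dy":0.8,"dz":-2.3,"rx":0,"ry":0,"rz":0},{"grip":0.2,"dx":0.95,"dy":0.8,"dz":-2.3,"rx":0,"ry":0,"rz":0}]'
python3 -c "
from h import *
step([.611,.1795,.0815],jaw=np.radians(5.1))"
```

```text
clock: 11.2
position: [0.6106, 0.178, 0.1991]
tool_rot: [-1.911, 1.57, 2.891]
force: [0.6, -0.5, -5.5]
grip_width: 0.0333
d=[ 2.941  0.014 -0.035] r=[ 0.001 -0.     0.001]
```

Descending to about 10 mm above the seat, then in small steps.

```bash
python3 -m jog '[{"grip":0.2,"dx":0.8,"dy":0,"dz":-0.03,"rx":0,"ry":0,"rz":0},{"grip":0.2,"dx":1.6,"dy":0,"dz":-0.03,"rx":0,"ry":0,"rz":0},{"grip":0.2,"dx":2.2,"dy":0,"dz":-0.03,"rx":0,"ry":0,"rz":0},{"grip":0.2,"dx":2.55,"dy":0,"dz":-0.03,"rx":0,"ry":0,"rz":0},{"grip":0.2,"dx":2.65,"dy":0,"dz":-0.03,"rx":0,"ry":0,"rz":0}]'
python3 -m jog '[{"grip":0.2,"dx":0.08,"dy":0,"dz":0,"rx":0,"ry":0,"rz":0},{"grip":0.2,"dx":0.16,"dy":0,"dz":0,"rx":0,"ry":0,"rz":0},{"grip":0.2,"dx":0.2,"dy":0,"dz":0,"rx":0,"ry":0,"rz":0},{"grip":0.2,"dx":0.2,"dy":0,"dz":0,"rx":0,"ry":0,"rz":0}]'
python3 -c "
from h import *
print(observe()['force'],observe()['moment']);step([.611,.1795,.0815],jaw=np.radians(5.1))"
```

```text
clock: 11.7
position: [0.6108, 0.1775, 0.0924]
tool_rot: [-1.158, 1.57, -2.642]
force: [0.1, -0.5, -5.0]
grip_width: 0.0335
clock: 12.1
position: [0.6112, 0.1786, 0.0853]
tool_rot: [1.899, 1.57, 0.417]
force: [-0.0, 0.1, -5.8]
grip_width: 0.0336
[-0.02166788  0.10552565 -5.79382767] [-0.01560077  0.00782943 -0.05959555]
d=[ 0.095 -0.004 -0.022] r=[-0.001 -0.    -0.001]
```

```bash
python3 -m jog '[{"grip":0.2,"dx":0.05,"dy":0,"dz":-0.02,"rx":0,"ry":0,"rz":0},{"grip":0.2,"dx":0.08,"dy":0,"dz":-0.02,"rx":0,"ry":0,"rz":0}]'
python3 -m jog '[{"grip":0.2,"dx":0.04,"dy":0,"dz":0,"rx":0,"ry":0,"rz":0},{"grip":0.2,"dx":0.04,"dy":0,"dz":0,"rx":0,"ry":0,"rz":0}]'
python3 -m jog '[{"grip":0.2,"dx":0.04,"dy":0,"dz":0,"rx":0,"ry":0,"rz":0},{"grip":0.2,"dx":0.04,"dy":0,"dz":0,"rx":0,"ry":0,"rz":0}]'
```

```text
clock: 12.3
position: [0.6113, 0.1797, 0.0821]
tool_rot: [2.006, 1.57, 0.524]
force: [-0.9, 0.7, 7.8]
grip_width: 0.0337
clock: 12.5
position: [0.6116, 0.1797, 0.0818]
tool_rot: [1.798, 1.569, 0.315]
force: [-7.1, -2.2, 20.6]
grip_width: 0.0335
clock: 12.7
position: [0.6116, 0.1798, 0.0816]
tool_rot: [1.614, 1.569, 0.131]
force: [-15.1, -5.7, 44.3]
grip_width: 0.0335
```

```bash
python3 -m jog '[{"grip":0.2,"dx":-0.08,"dy":0,"dz":0,"rx":0,"ry":0,"rz":0},{"grip":0.45,"dx":-0.08,"dy":0,"dz":0,"rx":0,"ry":0,"rz":0},{"grip":0.6,"dx":-0.08,"dy":0,"dz":0,"rx":0,"ry":0,"rz":0},{"grip":0.6,"dx":-0.08,"dy":0,"dz":0,"rx":0,"ry":0,"rz":0}]'
python3 -m jog '[{"grip":0.6,"dx":-0.6,"dy":0,"dz":0,"rx":0,"ry":0,"rz":0},{"grip":0.6,"dx":-1.7,"dy":0,"dz":0,"rx":0,"ry":0,"rz":0},{"grip":0.6,"dx":-2.8,"dy":0,"dz":0,"rx":0,"ry":0,"rz":0},{"grip":0.75,"dx":-3.7,"dy":0,"dz":0,"rx":0,"ry":0,"rz":0},{"grip":0.75,"dx":-3.7,"dy":0,"dz":0,"rx":0,"ry":0,"rz":0}]'
python3 -c "
from h import *
step([.432,-.165,.2],jaw=np.radians(7.6))"
```

```text
clock: 13.1
position: [0.611, 0.1794, 0.0815]
tool_rot: [-3.109, 1.571, 1.692]
force: [0.1, -0.1, 0.0]
grip_width: 0.0514
clock: 13.6
position: [0.6128, 0.1802, 0.2346]
tool_rot: [1.825, 1.564, 0.342]
force: [-0.5, 0.5, -1.0]
grip_width: 0.0643
d=[ 0.815 -5.268  8.201] r=[-0.045 -0.002 -0.007]
```

```bash
python3 -m jog '[{"grip":0.75,"dx":0,"dy":-5.27,"dz":8.2,"rx":-0.045,"ry":0,"rz":0},{"grip":0.75,"dx":0,"dy":-5.27,"dz":8.2,"rx":-0.045,"ry":0,"rz":0},{"grip":0.75,"dx":0,"dy":-5.27,"dz":8.2,"rx":-0.045,"ry":0,"rz":0},{"grip":0.75,"dx":0,"dy":-5.27,"dz":8.2,"rx":-0.045,"ry":0,"rz":0},{"grip":0.75,"dx":0,"dy":-5.27,"dz":8.2,"rx":-0.045,"ry":0,"rz":0}]'
python3 -c "
from h import *
step([.432,-.165,.2],jaw=np.radians(7.6))"
```

```text
clock: 14.1
position: [0.4936, -0.0436, 0.2291]
tool_rot: [-1.823, 1.57, 3.023]
force: [1.5, -0.5, 0.4]
grip_width: 0.0643
d=[ 0.729 -1.928  2.802] r=[ 0.001 -0.     0.   ]
```

```bash
python3 -m jog '[{"grip":0.75,"dx":0.2,"dy":-0.7,"dz":1.0,"rx":0,"ry":0,"rz":0},{"grip":0.75,"dx":0.4,"dy":-1.4,"dz":2.0,"rx":0,"ry":0,"rz":0},{"grip":0.75,"dx":0.7,"dy":-1.9,"dz":2.7,"rx":0,"ry":0,"rz":0},{"grip":0.75,"dx":0.7,"dy":-1.93,"dz":2.75,"rx":0,"ry":0,"rz":0},{"grip":0.75,"dx":0.7,"dy":-1.93,"dz":2.75,"rx":0,"ry":0,"rz":0}]'
python3 -c "
from h import *
step([.432,-.165,.032],jaw=np.radians(7.6))"
```

```text
clock: 14.6
position: [0.4327, -0.1618, 0.2013]
tool_rot: [-2.259, 1.57, 2.585]
force: [1.0, 0.3, -1.1]
grip_width: 0.0639
d=[ 4.231 -0.024  0.079] r=[-0.001 -0.     0.001]
```

```bash
python3 -m jog '[{"grip":0.75,"dx":1.2,"dy":-0.02,"dz":0.07,"rx":0,"ry":0,"rz":0},{"grip":0.75,"dx":2.4,"dy":-0.02,"dz":0.07,"rx":0,"ry":0,"rz":0},{"grip":0.75,"dx":3.4,"dy":-0.02,"dz":0.07,"rx":0,"ry":0,"rz":0},{"grip":0.75,"dx":4.0,"dy":-0.02,"dz":0.07,"rx":0,"ry":0,"rz":0},{"grip":0.75,"dx":4.2,"dy":-0.02,"dz":0.07,"rx":0,"ry":0,"rz":0}]'
python3 -m jog '[{"grip":0.75,"dx":0,"dy":0,"dz":0,"rx":0,"ry":0,"rz":0},{"grip":0.3,"dx":0,"dy":0,"dz":0,"rx":0,"ry":0,"rz":0},{"grip":0.2,"dx":0,"dy":0,"dz":0,"rx":0,"ry":0,"rz":0},{"grip":0.2,"dx":0,"dy":0,"dz":0,"rx":0,"ry":0,"rz":0},{"grip":0.2,"dx":0,"dy":0,"dz":0,"rx":0,"ry":0,"rz":0}]' 70
python3 -m jog '[{"grip":0.2,"dx":-0.3,"dy":0,"dz":0,"rx":0,"ry":0,"rz":0},{"grip":0.2,"dx":-1.2,"dy":0,"dz":0,"rx":0,"ry":0,"rz":0},{"grip":0.2,"dx":-2.4,"dy":0,"dz":0,"rx":0,"ry":0,"rz":0},{"grip":0.2,"dx":-3.6,"dy":0,"dz":0,"rx":0,"ry":0,"rz":0},{"grip":0.2,"dx":-4.8,"dy":0,"dz":0,"rx":0,"ry":0,"rz":0}]'
python3 -c "
from h import *
print(observe()['moment']);step([.541,.1734,.24],jaw=np.radians(5.1))"
```

```text
clock: 15.1
position: [0.4324, -0.1623, 0.0316]
tool_rot: [-2.257, 1.568, 2.591]
force: [0.9, 0.2, 0.6]
grip_width: 0.064
clock: 15.6
position: [0.433, -0.1644, 0.0352]
tool_rot: [0.966, 1.569, -0.472]
force: [-4.5, 2.7, 18.1]
grip_width: 0.0336
clock: 16.1
position: [0.4319, -0.1639, 0.2288]
tool_rot: [1.416, 1.57, -0.021]
force: [1.5, -1.4, -5.4]
grip_width: 0.0335
[-0.11426093 -0.14392972 -0.00217418]
d=[-0.277  3.826 -7.995] r=[ 0.045  0.    -0.001]
```

```bash
python3 -m jog '[{"grip":0.2,"dx":-0.3,"dy":0.5,"dz":-1.0,"rx":0.01,"ry":0,"rz":0},{"grip":0.2,"dx":-0.35,"dy":1.0,"dz":-2.1,"rx":0.02,"ry":0,"rz":0},{"grip":0.2,"dx":-0.35,"dy":1.5,"dz":-3.2,"rx":0.03,"ry":0,"rz":0},{"grip":0.2,"dx":-0.35,"dy":2.0,"dz":-4.3,"rx":0.04,"ry":0,"rz":0},{"grip":0.2,"dx":-0.35,"dy":2.5,"dz":-5.4,"rx":0.045,"ry":0,"rz":0}]'
python3 -c "
from h import *
step([.541,.1734,.22],jaw=np.radians(5.1))"
```

```text
clock: 16.6
position: [0.5029, 0.0648, 0.2411]
tool_rot: [1.258, 1.57, -0.225]
force: [1.5, -1.1, -5.0]
grip_width: 0.0336
d=[ 0.527  1.186 -2.62 ] r=[-0.001  0.    -0.001]
```

```bash
python3 -m jog '[{"grip":0.2,"dx":0.1,"dy":0.4,"dz":-0.9,"rx":0,"ry":0,"rz":0},{"grip":0.2,"dx":0.3,"dy":0.9,"dz":-1.8,"rx":0,"ry":0,"rz":0},{"grip":0.2,"dx":0.5,"dy":1.15,"dz":-2.5,"rx":0,"ry":0,"rz":0},{"grip":0.2,"dx":0.5,"dy":1.18,"dz":-2.6,"rx":0,"ry":0,"rz":0},{"grip":0.2,"dx":0.5,"dy":1.18,"dz":-2.6,"rx":0,"ry":0,"rz":0}]'
python3 - <<'E'
from h import *
import pickle
im=grab_frame('scene');cv2.imwrite('pics/s5.png',im)
step([.541,.1734,.084],jaw=np.radians(5.1))
# check mandrel B along-length by scene profile
inf=pickle.load(open('pics/s.pkl','rb'));g=cv2.cvtColor(im,cv2.COLOR_BGR2GRAY).astype(np.float32)
t=np.radians(95.1);u=np.array([np.cos(t),np.sin(t)]);n=np.array([-u[1],u[0]])
for rng in (range(-140,-99,3),range(100,141,3)):
    print([(s,int(np.mean([cv2.getRectSubPix(g,(1,1),tuple(map(float,proj(inf,np.r_[np.array([.611,.1795])+u*s/1e3+n*e/1e3,.0795]))))[0,0] for e in(-6,-3,0,3,6)]))) for s in rng])
E
```

```text
clock: 17.1
position: [0.5404, 0.1716, 0.2203]
tool_rot: [-2.484, 1.57, 2.318]
force: [0.3, -0.4, -4.0]
grip_width: 0.0333
d=[ 3.411  0.018 -0.076] r=[-0.001  0.    -0.   ]
[(-140, 80), (-137, 79), (-134, 73), (-131, 60), (-128, 50), (-125, 52), (-122, 63), (-119, 63), (-116, 47), (-113, 56), (-110, 87), (-107, 99), (-104, 101), (-101, 101)]
[(100, 151), (103, 150), (106, 150), (109, 139), (112, 100), (115, 76), (118, 98), (121, 102), (124, 87), (127, 91), (130, 110), (133, 133), (136, 143), (139, 145)]
```

B lies centred in the inner Vs, with its end bands at −115.5 and +115 mm. Now lowering A.

```bash
python3 -m jog '[{"grip":0.2,"dx":0.9,"dy":0,"dz":-0.05,"rx":0,"ry":0,"rz":0},{"grip":0.2,"dx":1.8,"dy":0,"dz":-0.05,"rx":0,"ry":0,"rz":0},{"grip":0.2,"dx":2.5,"dy":0,"dz":-0.05,"rx":0,"ry":0,"rz":0},{"grip":0.2,"dx":2.9,"dy":0,"dz":-0.05,"rx":0,"ry":0,"rz":0},{"grip":0.2,"dx":3.1,"dy":0,"dz":-0.05,"rx":0,"ry":0,"rz":0}]'
python3 -m jog '[{"grip":0.2,"dx":0.05,"dy":0,"dz":0,"rx":0,"ry":0,"rz":0},{"grip":0.2,"dx":0.1,"dy":0,"dz":0,"rx":0,"ry":0,"rz":0},{"grip":0.2,"dx":0.1,"dy":0,"dz":0,"rx":0,"ry":0,"rz":0}]'
python3 -m jog '[{"grip":0.2,"dx":0.05,"dy":0,"dz":0,"rx":0,"ry":0,"rz":0},{"grip":0.2,"dx":0.08,"dy":0,"dz":0,"rx":0,"ry":0,"rz":0}]'
python3 -c "
from h import *
step([.541,.1734,.084],jaw=np.radians(5.1))"
```

```text
clock: 17.65
position: [0.5403, 0.1711, 0.0951]
tool_rot: [-0.949, 1.569, -2.433]
force: [0.6, -0.2, -4.2]
grip_width: 0.0334
clock: 17.95
position: [0.5411, 0.1727, 0.0925]
tool_rot: [1.747, 1.57, 0.264]
force: [0.1, 0.6, -5.2]
grip_width: 0.0335
clock: 18.15
position: [0.5408, 0.1729, 0.0888]
tool_rot: [1.818, 1.57, 0.335]
force: [0.1, -0.2, -5.5]
grip_width: 0.0332
d=[ 0.121  0.005 -0.012] r=[-0.001 -0.    -0.001]
```

```bash
python3 -m jog '[{"grip":0.2,"dx":0.04,"dy":0,"dz":0,"rx":0,"ry":0,"rz":0},{"grip":0.2,"dx":0.06,"dy":0,"dz":0,"rx":0,"ry":0,"rz":0}]'
python3 -m jog '[{"grip":0.2,"dx":0.03,"dy":0,"dz":0,"rx":0,"ry":0,"rz":0},{"grip":0.2,"dx":0.04,"dy":0,"dz":0,"rx":0,"ry":0,"rz":0}]'
```

```text
clock: 18.35
position: [0.5406, 0.1729, 0.086]
tool_rot: [-1.832, 1.571, 2.969]
force: [0.1, -0.0, -4.6]
grip_width: 0.0334
clock: 18.55
position: [0.5412, 0.1731, 0.085]
tool_rot: [1.926, 1.57, 0.443]
force: [-0.0, -1.3, 8.2]
grip_width: 0.0332
```

```bash
python3 -m jog '[{"grip":0.2,"dx":0.03,"dy":0,"dz":0,"rx":0,"ry":0,"rz":0},{"grip":0.2,"dx":0.03,"dy":0,"dz":0,"rx":0,"ry":0,"rz":0}]'
python3 -m jog '[{"grip":0.4,"dx":-0.03,"dy":0,"dz":0,"rx":0,"ry":0,"rz":0},{"grip":0.55,"dx":-0.03,"dy":0,"dz":0,"rx":0,"ry":0,"rz":0},{"grip":0.55,"dx":-0.03,"dy":0,"dz":0,"rx":0,"ry":0,"rz":0}]'
python3 -m jog '[{"grip":0.55,"dx":-0.6,"dy":0,"dz":0,"rx":0,"ry":0,"rz":0},{"grip":0.55,"dx":-1.7,"dy":0,"dz":0,"rx":0,"ry":0,"rz":0},{"grip":0.55,"dx":-2.8,"dy":0,"dz":0,"rx":0,"ry":0,"rz":0},{"grip":0.55,"dx":-3.9,"dy":0,"dz":0,"rx":0,"ry":0,"rz":0},{"grip":0.6,"dx":-4.2,"dy":0,"dz":0,"rx":0,"ry":0,"rz":0}]'
python3 - <<'E'
from h import *
import pickle
# chock silhouettes: colour segmentation in scene0 and w1, block top etc.
for f in('scene0','w1'):
    im=cv2.imread(f'pics/{f}.png');hsv=cv2.cvtColor(im,cv2.COLOR_BGR2HSV)
    m=cv2.inRange(hsv,(4,120,60),(14,255,255));n,l,st,ce=cv2.connectedComponentsWithStats(m)
    for k in range(1,n):
        if st[k,4]>80: print(f,st[k],ce[k])
step([.61,-.27,.33],jaw=np.radians(18))
E
```

```text
clock: 18.75
position: [0.5414, 0.1732, 0.0847]
tool_rot: [1.68, 1.569, 0.197]
force: [-4.7, -2.2, 20.6]
grip_width: 0.0331
clock: 19.05
position: [0.5406, 0.173, 0.0845]
tool_rot: [-2.748, 1.571, 2.053]
force: [0.6, -0.4, -0.0]
grip_width: 0.0469
clock: 19.55
position: [0.5418, 0.1737, 0.2569]
tool_rot: [1.824, 1.565, 0.342]
force: [1.1, 0.1, 0.1]
grip_width: 0.0516
scene0 [210   0  35  11 309] [226.25889968   4.30420712]
scene0 [255   0  16  30 131] [260.7480916   13.61832061]
scene0 [270   4  23  36 166] [281.25903614  22.78313253]
scene0 [547  95  13  17 116] [554.95689655 104.37068966]
scene0 [139 191  37  15 356] [156.96348315 197.74157303]
scene0 [158 234  39  14 375] [176.83466667 240.54666667]
w1 [ 358  215   44   62 1174] [379.16183986 244.49744463]
w1 [ 300  293   37   61 1055] [318.01611374 323.09763033]
d=[-1.84   0.728 11.196] r=[-0.226 -0.001 -0.005]
```

```bash
python3 -m jog '[{"grip":0.6,"dx":-0.8,"dy":0.2,"dz":11,"rx":-0.2,"ry":0,"rz":0},{"grip":0.6,"dx":-0.8,"dy":0.2,"dz":11,"rx":-0.2,"ry":0,"rz":0},{"grip":0.6,"dx":-0.8,"dy":0.2,"dz":11,"rx":-0.2,"ry":0,"rz":0},{"grip":0.6,"dx":-0.8,"dy":0.2,"dz":11,"rx":-0.2,"ry":0,"rz":0},{"grip":0.6,"dx":-0.8,"dy":0.2,"dz":11,"rx":-0.2,"ry":0,"rz":0}]'
python3 -m jog '[{"grip":0.6,"dx":0,"dy":1.0,"dz":4,"rx":-0.02,"ry":0,"rz":0},{"grip":0.6,"dx":0,"dy":1.0,"dz":4,"rx":-0.02,"ry":0,"rz":0},{"grip":0.6,"dx":0,"dy":1.0,"dz":4,"rx":-0.02,"ry":0,"rz":0},{"grip":0.6,"dx":0,"dy":1.0,"dz":4,"rx":-0.02,"ry":0,"rz":0},{"grip":0.6,"dx":0,"dy":1.0,"dz":4,"rx":-0.02,"ry":0,"rz":0}]'
python3 - <<'E'
from h import *
import pickle
i=camera_info('wrist');im=grab_frame('wrist');pickle.dump(i,open('pics/w6.pkl','wb'));cv2.imwrite('pics/w6.png',im)
sc=grab_frame('scene');cv2.imwrite('pics/s6.png',sc)
hsv=cv2.cvtColor(im,cv2.COLOR_BGR2HSV);m=cv2.inRange(hsv,(4,120,60),(14,255,255));n,l,st,ce=cv2.connectedComponentsWithStats(m)
P=[proj(i,p) for p in([.555,-.384,.05],[.66,-.267,.05])];print(P)
out=np.zeros((600,800,3),np.uint8)
for k,p in enumerate(P):
    x,y=np.clip(p.astype(int)-50,0,[460,320]);print('crop',x,y);out[:400,400*k:400*k+400]=cv2.resize(im[y:y+100,x:x+100],(400,400),interpolation=cv2.INTER_CUBIC)
out[400:,:]=cv2.resize(sc[222:332,275:385][20:100],(275,200)).__class__(1) if 0 else 0
out[400:600,0:275]=cv2.resize(sc[225:305,275:385],(275,200))
cv2.imwrite('pics/m6.png',out)
for k in range(1,n):
    if st[k,4]>200: print(st[k],ce[k])
p,_=tool();print(p)
E
```

```text
clock: 20.05
position: [0.5666, -0.0735, 0.2701]
tool_rot: [-1.916, 1.57, 3.085]
force: [1.0, -0.1, -0.8]
grip_width: 0.0514
clock: 20.55
position: [0.6509, -0.216, 0.2686]
tool_rot: [-1.933, 1.569, 3.085]
force: [0.2, -0.7, 0.4]
grip_width: 0.0517
[array([162.50343056, 288.68194884]), array([275.19713461, 226.34568282])]
crop 112 238
crop 225 176
[ 262  182   24   92 1973] [273.8839331  226.31069437]
[ 146  248   34   75 1754] [162.67160775 283.47491448]
[ 0.65044927 -0.21272754  0.26956837]
```

View pics/m6.png

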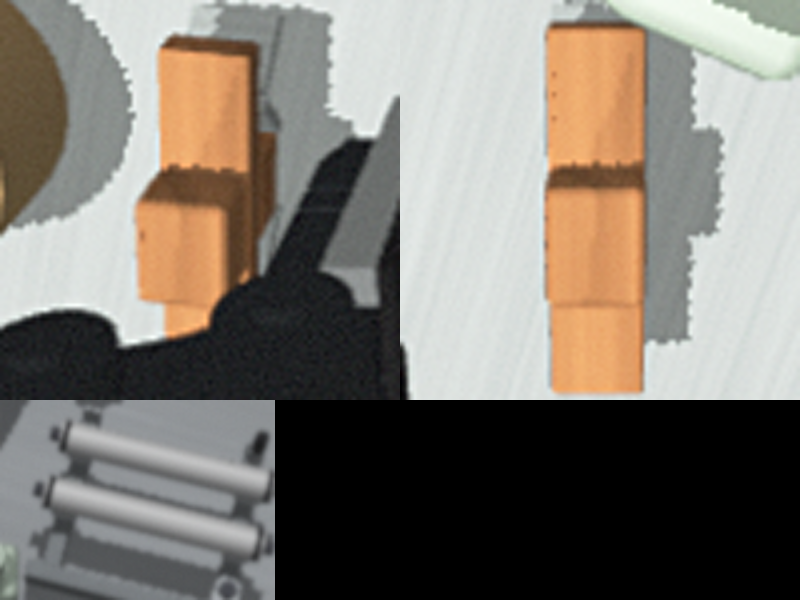

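Both mandrels lie in their Vs. Chock B's block top is at crop (548..643, 187..305), and chock A's is centred at about (183,253).

```bash
python3 - <<'E'
from h import *
import pickle
i=pickle.load(open('pics/w6.pkl','rb'));z=.058
fB=lambda u,v:at(i,(225+(u-400)/4,176+v/4),z);fA=lambda u,v:at(i,(112+u/4,238+v/4),z)
for n,f,c in [('B',fB,[(548,187),(643,187),(643,305),(548,305)]),('A',fA,[(139,201),(227,207),(228,306),(139,299)])]:
    P=np.array([f(*q) for q in c])[:,:2];e=(P[0]-P[3]+P[1]-P[2])/2;w=(P[1]-P[0]+P[2]-P[3])/2
    print(n,P.mean(0),'len',np.linalg.norm(e),np.degrees(np.arctan2(e[1],e[0])),'wid',np.linalg.norm(w),np.degrees(np.arctan2(w[1],w[0])))
B=lambda u,v:at(i,(225+(u-400)/4,176+v/4),.036)
a,b,c,d=B(548,27),B(643,27),B(643,392),B(552,392);print('bar',(a+b+c+d)/4,np.degrees(np.arctan2(*((a-d+b-c)[1::-1]))),np.linalg.norm(a-d))
g=lambda u,v:at(i,(112+u/4,238+v/4),.036)
print('A bar edge',g(160,48),g(166,335),np.degrees(np.arctan2(*((g(160,48)-g(166,335))[1::-1]))))
E
```

```text
B [ 0.66178492 -0.27724947] len 0.03513718551087117 107.1093739773944 wid 0.026109355976810054 17.515126890874924
A [ 0.55456448 -0.39731131] len 0.034338051735243805 100.65805903679424 wid 0.026369386684386265 13.130803667789172
bar [ 0.66173603 -0.2775946   0.036     ] 107.4177335324975 0.11394688568996252
A bar edge [ 0.53001703 -0.34550808  0.036     ] [ 0.55004243 -0.44643592  0.036     ] 101.22247964702302
```

```bash
python3 -c "
from h import *
step([.6617,-.277,.13],jaw=np.radians(17.3))"
```

```text
d=[ 3.488 -0.218  1.62 ] r=[ 0.007 -0.001  0.001]
```

```bash
python3 -m jog '[{"grip":0.6,"dx":0.8,"dy":-0.2,"dz":0.6,"rx":0.007,"ry":0,"rz":0},{"grip":0.6,"dx":1.8,"dy":-0.22,"dz":1.2,"rx":0.007,"ry":0,"rz":0},{"grip":0.6,"dx":2.8,"dy":-0.22,"dz":1.6,"rx":0.007,"ry":0,"rz":0},{"grip":0.6,"dx":3.49,"dy":-0.22,"dz":1.62,"rx":0.007,"ry":0,"rz":0},{"grip":0.6,"dx":3.49,"dy":-0.22,"dz":1.62,"rx":0.007,"ry":0,"rz":0}]'
python3 -m jog '[{"grip":0.6,"dx":0,"dy":0,"dz":0,"rx":0,"ry":0,"rz":0}]'
python3 -c "
from h import *
step([.6617,-.277,.048],jaw=np.radians(17.3))"
```

```text
clock: 21.15
position: [0.6599, -0.2762, 0.1269]
tool_rot: [-2.302, 1.565, 2.712]
force: [-0.4, 0.6, 0.1]
grip_width: 0.0511
clock: 21.25
position: [0.6623, -0.2764, 0.1318]
tool_rot: [2.219, 1.57, 0.951]
force: [1.1, 0.4, 1.2]
grip_width: 0.0511
d=[ 2.096 -0.02   0.01 ] r=[ 0.001 -0.    -0.001]
```

```bash
python3 -m jog '[{"grip":0.6,"dx":0.8,"dy":0,"dz":0,"rx":0,"ry":0,"rz":0},{"grip":0.6,"dx":1.5,"dy":0,"dz":0,"rx":0,"ry":0,"rz":0},{"grip":0.6,"dx":2.0,"dy":0,"dz":0,"rx":0,"ry":0,"rz":0},{"grip":0.6,"dx":2.05,"dy":0,"dz":0,"rx":0,"ry":0,"rz":0},{"grip":0.4,"dx":2.05,"dy":0,"dz":0,"rx":0,"ry":0,"rz":0}]' 50
python3 -m jog '[{"grip":0.15,"dx":0,"dy":0,"dz":0,"rx":0,"ry":0,"rz":0},{"grip":0.15,"dx":0,"dy":0,"dz":0,"rx":0,"ry":0,"rz":0},{"grip":0.15,"dx":0,"dy":0,"dz":0,"rx":0,"ry":0,"rz":0},{"grip":0.15,"dx":0,"dy":0,"dz":0,"rx":0,"ry":0,"rz":0}]' 50
python3 -m jog '[{"grip":0.15,"dx":-0.3,"dy":0,"dz":0,"rx":0,"ry":0,"rz":0},{"grip":0.15,"dx":-1.3,"dy":0,"dz":0,"rx":0,"ry":0,"rz":0},{"grip":0.15,"dx":-2.4,"dy":0,"dz":0,"rx":0,"ry":0,"rz":0},{"grip":0.15,"dx":-3.5,"dy":0,"dz":0,"rx":0,"ry":0,"rz":0},{"grip":0.15,"dx":-4.6,"dy":0,"dz":0,"rx":0,"ry":0,"rz":0}]'
python3 -c "
from h import *
print(observe()['qpos'],observe()['moment']);step([.568,.271,.24],jaw=np.radians(95.1))"
```

```text
clock: 21.75
position: [0.6626, -0.2776, 0.05]
tool_rot: [1.117, 1.57, -0.152]
force: [0.3, -0.7, 0.7]
grip_width: 0.0379
clock: 22.15
position: [0.6629, -0.278, 0.0506]
tool_rot: [1.003, 1.568, -0.267]
force: [-1.4, 1.4, 8.6]
grip_width: 0.0269
clock: 22.65
position: [0.6617, -0.2777, 0.2358]
tool_rot: [1.062, 1.57, -0.207]
force: [0.9, 0.2, -2.1]
grip_width: 0.0269
[ 0.57139747  0.7214721  -0.45622435  1.31774215  0.32100913  1.17375637
  0.39220501] [-0.0143591  -0.06404467  0.03383306]
d=[ -0.108   1.837 -13.795] r=[-1.358e+00  1.000e-03 -0.000e+00]
```

```bash
python3 -m jog '[{"grip":0.15,"dx":-0.4,"dy":1.84,"dz":-13.8,"rx":-1.358,"ry":0,"rz":0},{"grip":0.15,"dx":-0.4,"dy":1.84,"dz":-13.8,"rx":-1.358,"ry":0,"rz":0},{"grip":0.15,"dx":-0.4,"dy":1.84,"dz":-13.8,"rx":-1.358,"ry":0,"rz":0},{"grip":0.15,"dx":-0.4,"dy":1.84,"dz":-13.8,"rx":-1.358,"ry":0,"rz":0},{"grip":0.15,"dx":-0.4,"dy":1.84,"dz":-13.8,"rx":-1.358,"ry":0,"rz":0}]'
python3 -c "
from h import *
step([.568,.271,.24],jaw=np.radians(95.1))"
```

```text
clock: 23.15
position: [0.6193, -0.0298, 0.2413]
tool_rot: [-0.049, 1.569, -0.562]
force: [1.8, 1.1, -1.9]
grip_width: 0.0275
d=[ 0.027  5.92  -4.812] r=[-0.602  0.001  0.   ]
```

```bash
python3 -m jog '[{"grip":0.15,"dx":0,"dy":5.92,"dz":-4.81,"rx":-0.602,"ry":0,"rz":0},{"grip":0.15,"dx":0,"dy":5.92,"dz":-4.81,"rx":-0.602,"ry":0,"rz":0},{"grip":0.15,"dx":0,"dy":5.92,"dz":-4.81,"rx":-0.602,"ry":0,"rz":0},{"grip":0.15,"dx":0,"dy":5.92,"dz":-4.81,"rx":-0.602,"ry":0,"rz":0},{"grip":0.15,"dx":0,"dy":5.92,"dz":-4.81,"rx":-0.602,"ry":0,"rz":0}]'
python3 -c "
from h import *
step([.568,.271,.2],jaw=np.radians(95.1))"
```

```text
clock: 23.65
position: [0.579, 0.2166, 0.241]
tool_rot: [-0.373, 1.57, -0.285]
force: [1.2, 0.5, -3.2]
grip_width: 0.0269
d=[ 1.024  1.378 -0.155] r=[-0.001  0.001  0.   ]
```

```bash
python3 -m jog '[{"grip":0.15,"dx":0.3,"dy":0.8,"dz":-0.1,"rx":0,"ry":0,"rz":0},{"grip":0.15,"dx":0.8,"dy":1.25,"dz":-0.15,"rx":0,"ry":0,"rz":0},{"grip":0.15,"dx":1.02,"dy":1.35,"dz":-0.15,"rx":0,"ry":0,"rz":0},{"grip":0.15,"dx":1.02,"dy":1.36,"dz":-0.15,"rx":0,"ry":0,"rz":0},{"grip":0.15,"dx":1.02,"dy":1.36,"dz":-0.15,"rx":0,"ry":0,"rz":0}]'
python3 -c "
from h import *
step([.568,.271,.128],jaw=np.radians(95.1))"
```

```text
clock: 24.15
position: [0.5697, 0.2679, 0.2]
tool_rot: [-0.545, 1.57, -0.463]
force: [0.6, 0.4, -0.9]
grip_width: 0.0273
d=[ 1.8    0.081 -0.036] r=[-0.008  0.001  0.   ]
```

```bash
python3 -m jog '[{"grip":0.15,"dx":0.5,"dy":0.05,"dz":-0.03,"rx":-0.005,"ry":0,"rz":0},{"grip":0.15,"dx":1.0,"dy":0.05,"dz":-0.03,"rx":-0.005,"ry":0,"rz":0},{"grip":0.15,"dx":1.35,"dy":0.05,"dz":-0.03,"rx":-0.005,"ry":0,"rz":0},{"grip":0.15,"dx":1.5,"dy":0.05,"dz":-0.03,"rx":-0.005,"ry":0,"rz":0},{"grip":0.15,"dx":1.5,"dy":0.05,"dz":-0.03,"rx":-0.005,"ry":0,"rz":0}]'
python3 -c "
from h import *
step([.568,.271,.128],jaw=np.radians(95.1))"
python3 -m jog '[{"grip":0.15,"dx":0.06,"dy":0,"dz":0,"rx":0,"ry":0,"rz":0},{"grip":0.15,"dx":0.1,"dy":0,"dz":0,"rx":0,"ry":0,"rz":0}]'
python3 -m jog '[{"grip":0.15,"dx":0.06,"dy":0,"dz":0,"rx":0,"ry":0,"rz":0},{"grip":0.15,"dx":0.1,"dy":0,"dz":0,"rx":0,"ry":0,"rz":0}]'
```

```text
clock: 24.65
position: [0.5678, 0.2703, 0.1391]
tool_rot: [-2.763, 1.57, -2.676]
force: [-0.8, 0.0, -1.6]
grip_width: 0.0271
d=[0.277 0.017 0.006] r=[-0.002 -0.     0.   ]
clock: 24.85
position: [0.568, 0.2709, 0.1358]
tool_rot: [0.413, 1.57, 0.501]
force: [-0.2, -0.0, -2.7]
grip_width: 0.027
clock: 25.05
position: [0.5677, 0.2708, 0.1312]
tool_rot: [0.476, 1.571, 0.563]
force: [0.1, -0.1, -1.7]
grip_width: 0.0275
```

```bash
python3 -m jog '[{"grip":0.15,"dx":0.04,"dy":0,"dz":0,"rx":0,"ry":0,"rz":0},{"grip":0.15,"dx":0.05,"dy":0,"dz":0,"rx":0,"ry":0,"rz":0}]'
python3 -m jog '[{"grip":0.15,"dx":0.03,"dy":0,"dz":0,"rx":0,"ry":0,"rz":0},{"grip":0.15,"dx":0.04,"dy":0,"dz":0,"rx":0,"ry":0,"rz":0}]'
```

```text
clock: 25.25
position: [0.5676, 0.2709, 0.129]
tool_rot: [2.781, 1.571, 2.868]
force: [0.7, 0.7, -2.6]
grip_width: 0.0271
clock: 25.45
position: [0.568, 0.271, 0.1281]
tool_rot: [0.308, 1.57, 0.395]
force: [-1.0, -2.0, 10.5]
grip_width: 0.0274
```

Contact at 0.128, the expected seated height. Releasing.

```bash
python3 -m jog '[{"grip":0.3,"dx":0,"dy":0,"dz":0,"rx":0,"ry":0,"rz":0},{"grip":0.5,"dx":-0.01,"dy":0,"dz":0,"rx":0,"ry":0,"rz":0},{"grip":0.6,"dx":-0.01,"dy":0,"dz":0,"rx":0,"ry":0,"rz":0},{"grip":0.6,"dx":-0.01,"dy":0,"dz":0,"rx":0,"ry":0,"rz":0}]'
python3 -m jog '[{"grip":0.6,"dx":-0.5,"dy":0,"dz":0,"rx":0,"ry":0,"rz":0},{"grip":0.6,"dx":-1.5,"dy":0,"dz":0,"rx":0,"ry":0,"rz":0},{"grip":0.6,"dx":-2.5,"dy":0,"dz":0,"rx":0,"ry":0,"rz":0},{"grip":0.6,"dx":-3.0,"dy":0,"dz":0,"rx":0,"ry":0,"rz":0},{"grip":0.6,"dx":-3.0,"dy":0,"dz":0,"rx":0,"ry":0,"rz":0}]'
python3 -c "
from h import *
step([.5545,-.397,.2],jaw=np.radians(11))"
```

```text
clock: 25.85
position: [0.5676, 0.2709, 0.1279]
tool_rot: [2.768, 1.571, 2.855]
force: [0.1, -0.8, -0.3]
grip_width: 0.0513
clock: 26.35
position: [0.5684, 0.2716, 0.251]
tool_rot: [0.38, 1.567, 0.468]
force: [0.2, -0.3, -0.5]
grip_width: 0.0513
d=[  1.241 -16.622  -1.81 ] r=[ 1.466  0.002 -0.004]
```

```bash
python3 -m jog '[{"grip":0.6,"dx":0,"dy":-16.6,"dz":-1.8,"rx":1.466,"ry":0,"rz":0},{"grip":0.6,"dx":0,"dy":-16.6,"dz":-1.8,"rx":1.466,"ry":0,"rz":0},{"grip":0.6,"dx":0,"dy":-16.6,"dz":-1.8,"rx":1.466,"ry":0,"rz":0},{"grip":0.6,"dx":0,"dy":-16.6,"dz":-1.8,"rx":1.466,"ry":0,"rz":0},{"grip":0.6,"dx":0,"dy":-16.6,"dz":-1.8,"rx":1.466,"ry":0,"rz":0}]'
python3 -c "
from h import *
step([.5545,-.397,.22],jaw=np.radians(11))"
```

```text
clock: 26.85
position: [0.5619, 0.0187, 0.2474]
tool_rot: [-2.351, 1.57, -3.02]
force: [1.4, 1.2, -1.5]
grip_width: 0.0511
d=[ 0.685 -8.267  6.299] r=[ 0.71  -0.     0.001]
```

```bash
python3 -m jog '[{"grip":0.6,"dx":0.2,"dy":-8.27,"dz":6.3,"rx":0.71,"ry":0,"rz":0},{"grip":0.6,"dx":0.2,"dy":-8.27,"dz":6.3,"rx":0.71,"ry":0,"rz":0},{"grip":0.6,"dx":0.2,"dy":-8.27,"dz":6.3,"rx":0.71,"ry":0,"rz":0},{"grip":0.6,"dx":0.2,"dy":-8.27,"dz":6.3,"rx":0.71,"ry":0,"rz":0},{"grip":0.6,"dx":0.2,"dy":-8.27,"dz":6.3,"rx":0.71,"ry":0,"rz":0}]'
python3 -c "
from h import *
step([.5545,-.397,.14],jaw=np.radians(11))"
```

```text
clock: 27.35
position: [0.559, -0.2312, 0.2425]
tool_rot: [-1.714, 1.57, -3.093]
force: [1.3, 0.6, 0.6]
grip_width: 0.051
d=[ 2.563 -0.9    4.049] r=[ 0.    -0.     0.001]
```

```bash
python3 -m jog '[{"grip":0.6,"dx":0.3,"dy":-0.3,"dz":1.1,"rx":0,"ry":0,"rz":0},{"grip":0.6,"dx":0.9,"dy":-0.6,"dz":2.2,"rx":0,"ry":0,"rz":0},{"grip":0.6,"dx":1.6,"dy":-0.85,"dz":3.2,"rx":0,"ry":0,"rz":0},{"grip":0.6,"dx":2.3,"dy":-0.9,"dz":3.9,"rx":0,"ry":0,"rz":0},{"grip":0.6,"dx":2.56,"dy":-0.9,"dz":4.04,"rx":0,"ry":0,"rz":0}]'
python3 -m jog '[{"grip":0.6,"dx":0,"dy":0,"dz":0,"rx":0,"ry":0,"rz":0}]'
python3 - <<'E'
from h import *
step([.5545,-.397,.05],jaw=np.radians(11))
i=camera_info('wrist');im=grab_frame('wrist')
hsv=cv2.cvtColor(im,cv2.COLOR_BGR2HSV);m=cv2.inRange(hsv,(4,110,110),(16,255,255));n,l,st,ce=cv2.connectedComponentsWithStats(m)
for k in range(1,n):
    if st[k,4]>200: print(st[k],ce[k],at(i,ce[k],.05))
cv2.imwrite('pics/w7.png',im)
E
```

```text
clock: 27.85
position: [0.5536, -0.3979, 0.1364]
tool_rot: [-1.987, 1.566, 2.92]
force: [-0.3, 0.4, -0.5]
grip_width: 0.0515
clock: 27.95
position: [0.555, -0.3946, 0.138]
tool_rot: [-2.395, 1.567, 2.514]
force: [-0.1, 0.6, 0.7]
grip_width: 0.0512
d=[ 2.201 -0.019  0.064] r=[ 0.005 -0.003  0.003]
[ 258  145   40   58 2203] [277.58238765 172.27235588] [ 0.54526501 -0.35878419  0.05      ]
[ 75 158  82  28 355] [112.58873239 167.21690141] [ 0.43828684 -0.37652714  0.05      ]
[105 176  73  86 477] [155.55136268 231.60587002] [ 0.46998276 -0.41648257  0.05      ]
[ 69 184  32  68 242] [ 78.94214876 219.14876033] [ 0.41633822 -0.4179077   0.05      ]
[ 257  209   41   82 2990] [277.65886288 249.17324415] [ 0.55593692 -0.41272938  0.05      ]
[421 251  24  67 239] [432.50209205 284.67782427] [ 0.6735762  -0.41866096  0.05      ]
[ 444  254  116  163 7950] [513.08352201 319.28830189] [ 0.74712897 -0.4359994   0.05      ]
[410 395  27  25 255] [421.5254902  410.98431373] [ 0.70801817 -0.53964728  0.05      ]
```

```bash
python3 - <<'E'
from h import *
i=camera_info('wrist');u=np.array([np.cos(np.radians(101)),np.sin(np.radians(101)),0])
print(at(i,(278,145.5),.036)-u*.057, at(i,(278,209.5),.058)-u*.018)
E
python3 -m jog '[{"grip":0.6,"dx":0.8,"dy":0,"dz":0,"rx":0,"ry":0,"rz":0},{"grip":0.6,"dx":1.5,"dy":0,"dz":0.02,"rx":0,"ry":0,"rz":0},{"grip":0.6,"dx":1.7,"dy":0,"dz":0.04,"rx":0,"ry":0,"rz":0}]'
```

```text
[ 0.55441564 -0.39874729  0.036     ] [ 0.55472991 -0.39857709  0.058     ]
clock: 28.3
position: [0.5563, -0.3941, 0.0715]
tool_rot: [-2.552, 1.569, 2.361]
force: [0.1, 0.6, 0.6]
grip_width: 0.0513
```

Chock A's centre is confirmed at (0.5545, −0.3985). Finishing the grasp.

```bash
python3 -m jog '[{"grip":0.6,"dx":0.25,"dy":-0.02,"dz":0.08,"rx":0,"ry":0,"rz":0},{"grip":0.6,"dx":0.5,"dy":-0.02,"dz":0.09,"rx":0,"ry":0,"rz":0},{"grip":0.6,"dx":0.5,"dy":-0.02,"dz":0.09,"rx":0,"ry":0,"rz":0},{"grip":0.4,"dx":0.5,"dy":-0.02,"dz":0.09,"rx":0,"ry":0,"rz":0}]' 50
python3 -m jog '[{"grip":0.15,"dx":0,"dy":0,"dz":0,"rx":0,"ry":0,"rz":0},{"grip":0.15,"dx":0,"dy":0,"dz":0,"rx":0,"ry":0,"rz":0},{"grip":0.15,"dx":0,"dy":0,"dz":0,"rx":0,"ry":0,"rz":0},{"grip":0.15,"dx":0,"dy":0,"dz":0,"rx":0,"ry":0,"rz":0}]' 50
python3 -m jog '[{"grip":0.15,"dx":-0.3,"dy":0,"dz":0,"rx":0,"ry":0,"rz":0},{"grip":0.15,"dx":-1.3,"dy":0,"dz":0,"rx":0,"ry":0,"rz":0},{"grip":0.15,"dx":-2.4,"dy":0,"dz":0,"rx":0,"ry":0,"rz":0},{"grip":0.15,"dx":-3.5,"dy":0,"dz":0,"rx":0,"ry":0,"rz":0},{"grip":0.15,"dx":-4.7,"dy":0,"dz":0,"rx":0,"ry":0,"rz":0}]'
python3 -c "
from h import *
print(observe()['moment']);step([.5845,.082,.24],jaw=np.radians(95.1))"
```

```text
clock: 28.7
position: [0.5567, -0.3998, 0.0533]
tool_rot: [1.065, 1.57, -0.307]
force: [0.1, 0.1, -0.3]
grip_width: 0.0379
clock: 29.1
position: [0.5568, -0.4, 0.0534]
tool_rot: [0.822, 1.57, -0.55]
force: [0.2, 0.7, 5.9]
grip_width: 0.027
clock: 29.6
position: [0.5559, -0.3995, 0.2429]
tool_rot: [-2.495, 1.57, 2.416]
force: [0.8, -0.5, -1.6]
grip_width: 0.0271
[-0.09012317 -0.01425939 -0.00307204]
d=[  0.077   3.076 -11.659] r=[-1.461e+00 -1.000e-03 -0.000e+00]
```

```bash
python3 -m jog '[{"grip":0.15,"dx":-0.1,"dy":3.08,"dz":-11.66,"rx":-1.46,"ry":0,"rz":0},{"grip":0.15,"dx":-0.1,"dy":3.08,"dz":-11.66,"rx":-1.46,"ry":0,"rz":0},{"grip":0.15,"dx":-0.1,"dy":3.08,"dz":-11.66,"rx":-1.46,"ry":0,"rz":0},{"grip":0.15,"dx":-0.1,"dy":3.08,"dz":-11.66,"rx":-1.46,"ry":0,"rz":0},{"grip":0.15,"dx":-0.1,"dy":3.08,"dz":-11.66,"rx":-1.46,"ry":0,"rz":0}]'
python3 -c "
from h import *
step([.5845,.082,.24],jaw=np.radians(95.1))"
```

```text
clock: 30.1
position: [0.571, -0.1484, 0.2437]
tool_rot: [-0.476, 1.57, -1.092]
force: [1.5, -0.2, -1.2]
grip_width: 0.0271
d=[ 0.089  4.896 -3.055] r=[-0.705  0.001  0.001]
```

```bash
python3 -m jog '[{"grip":0.15,"dx":0,"dy":4.9,"dz":-3.05,"rx":-0.705,"ry":0,"rz":0},{"grip":0.15,"dx":0,"dy":4.9,"dz":-3.05,"rx":-0.705,"ry":0,"rz":0},{"grip":0.15,"dx":0,"dy":4.9,"dz":-3.05,"rx":-0.705,"ry":0,"rz":0},{"grip":0.15,"dx":0,"dy":4.9,"dz":-3.05,"rx":-0.705,"ry":0,"rz":0},{"grip":0.15,"dx":0,"dy":4.9,"dz":-3.05,"rx":-0.705,"ry":0,"rz":0}]'
python3 -m jog '[{"grip":0.15,"dx":0,"dy":0,"dz":0,"rx":0,"ry":0,"rz":0}]'
python3 -c "
from h import *
step([.5845,.082,.142],jaw=np.radians(95.1))"
```

```text
clock: 30.6
position: [0.586, 0.084, 0.2438]
tool_rot: [0.858, 1.57, 0.95]
force: [0.1, -0.0, -0.9]
grip_width: 0.0272
clock: 30.7
position: [0.5859, 0.0853, 0.2437]
tool_rot: [1.296, 1.569, 1.389]
force: [0.0, -0.0, -1.4]
grip_width: 0.0271
d=[ 2.542 -0.084 -0.044] r=[ 0.004  0.001 -0.002]
```

```bash
python3 -m jog '[{"grip":0.15,"dx":0.8,"dy":-0.08,"dz":-0.04,"rx":0.004,"ry":0,"rz":0},{"grip":0.15,"dx":1.6,"dy":-0.08,"dz":-0.04,"rx":0.004,"ry":0,"rz":0},{"grip":0.15,"dx":2.2,"dy":-0.08,"dz":-0.04,"rx":0.004,"ry":0,"rz":0},{"grip":0.15,"dx":2.5,"dy":-0.08,"dz":-0.04,"rx":0.004,"ry":0,"rz":0},{"grip":0.15,"dx":2.5,"dy":-0.08,"dz":-0.04,"rx":0.004,"ry":0,"rz":0}]'
python3 -m jog '[{"grip":0.15,"dx":0.06,"dy":0,"dz":0,"rx":0,"ry":0,"rz":0},{"grip":0.15,"dx":0.1,"dy":0,"dz":0,"rx":0,"ry":0,"rz":0}]'
python3 -c "
from h import *
step([.5845,.082,.131],jaw=np.radians(95.1))"
```

```text
clock: 31.2
position: [0.5847, 0.0763, 0.1421]
tool_rot: [-2.985, 1.569, -2.907]
force: [-0.3, 0.6, -1.2]
grip_width: 0.0274
clock: 31.4
position: [0.5858, 0.0768, 0.1399]
tool_rot: [-0.02, 1.569, 0.058]
force: [0.7, -0.7, -1.6]
grip_width: 0.0271
d=[ 0.223  0.133 -0.023] r=[-0.011  0.002  0.   ]
```

```bash
python3 -m jog '[{"grip":0.15,"dx":0.0,"dy":0.13,"dz":-0.02,"rx":-0.008,"ry":0,"rz":0},{"grip":0.15,"dx":0.06,"dy":0.13,"dz":-0.02,"rx":-0.008,"ry":0,"rz":0},{"grip":0.15,"dx":0.08,"dy":0.13,"dz":-0.02,"rx":-0.008,"ry":0,"rz":0}]'
python3 -c "
from h import *
step([.5845,.082,.131],jaw=np.radians(95.1))"
```

```text
clock: 31.7
position: [0.584, 0.0821, 0.1357]
tool_rot: [0.282, 1.571, 0.369]
force: [-0.2, 0.4, -1.4]
grip_width: 0.0272
d=[ 0.117 -0.004  0.013] r=[-0.002  0.    -0.   ]
```

```bash
python3 -m jog '[{"grip":0.15,"dx":0.04,"dy":0,"dz":0,"rx":0,"ry":0,"rz":0},{"grip":0.15,"dx":0.07,"dy":0,"dz":0,"rx":0,"ry":0,"rz":0}]'
python3 -m jog '[{"grip":0.15,"dx":0.02,"dy":0,"dz":0,"rx":0,"ry":0,"rz":0},{"grip":0.15,"dx":0.04,"dy":0,"dz":0,"rx":0,"ry":0,"rz":0}]'
python3 -m jog '[{"grip":0.15,"dx":0.02,"dy":0,"dz":0,"rx":0,"ry":0,"rz":0},{"grip":0.15,"dx":0.02,"dy":0,"dz":0,"rx":0,"ry":0,"rz":0}]'
```

```text
clock: 31.9
position: [0.5841, 0.0818, 0.1327]
tool_rot: [1.762, 1.571, 1.849]
force: [1.5, -0.4, 2.1]
grip_width: 0.0272
clock: 32.1
position: [0.5848, 0.082, 0.1317]
tool_rot: [0.146, 1.569, 0.233]
force: [3.1, -0.0, 8.2]
grip_width: 0.027
clock: 32.3
position: [0.5852, 0.0821, 0.1312]
tool_rot: [0.16, 1.568, 0.246]
force: [4.6, -0.3, 6.9]
grip_width: 0.0272
```

```bash
python3 -m jog '[{"grip":0.15,"dx":0.02,"dy":0,"dz":0,"rx":0,"ry":0,"rz":0},{"grip":0.15,"dx":0.02,"dy":0,"dz":0,"rx":0,"ry":0,"rz":0}]'
python3 -m jog '[{"grip":0.3,"dx":0,"dy":0,"dz":0,"rx":0,"ry":0,"rz":0},{"grip":0.5,"dx":-0.01,"dy":0,"dz":0,"rx":0,"ry":0,"rz":0},{"grip":0.6,"dx":-0.01,"dy":0,"dz":0,"rx":0,"ry":0,"rz":0},{"grip":0.6,"dx":-0.01,"dy":0,"dz":0,"rx":0,"ry":0,"rz":0}]'
python3 -m jog '[{"grip":0.6,"dx":-0.5,"dy":0,"dz":0,"rx":0,"ry":0,"rz":0},{"grip":0.6,"dx":-1.5,"dy":0,"dz":0,"rx":0,"ry":0,"rz":0},{"grip":0.6,"dx":-2.5,"dy":0,"dz":0,"rx":0,"ry":0,"rz":0},{"grip":0.6,"dx":-3.5,"dy":0,"dz":0,"rx":0,"ry":0,"rz":0},{"grip":0.6,"dx":-4.5,"dy":0,"dz":0,"rx":0,"ry":0,"rz":0}]'
python3 -m jog '[{"grip":0.6,"dx":-0.5,"dy":0,"dz":4,"rx":0,"ry":0,"rz":0},{"grip":0.6,"dx":-0.5,"dy":0,"dz":4,"rx":0,"ry":0,"rz":0},{"grip":0.6,"dx":-0.5,"dy":0,"dz":4,"rx":0,"ry":0,"rz":0},{"grip":0.6,"dx":-0.5,"dy":0,"dz":4,"rx":0,"ry":0,"rz":0}]'
python3 - <<'E'
from h import *
import pickle
i=camera_info('wrist');im=grab_frame('wrist');pickle.dump(i,open('pics/w8.pkl','wb'));cv2.imwrite('pics/w8.png',im)
sc=grab_frame('scene');sd=grab_frame('side');cv2.imwrite('pics/s8.png',sc);cv2.imwrite('pics/d8.png',sd)
out=np.zeros((600,800,3),np.uint8)
out[:300,:400]=cv2.resize(im,(400,300),interpolation=cv2.INTER_AREA)
out[:300,400:]=cv2.resize(sd[195:285,150:270],(400,300),interpolation=cv2.INTER_CUBIC)
out[300:,:400]=cv2.resize(sc[222:304,275:384],(400,300),interpolation=cv2.INTER_CUBIC)
out[300:,400:]=cv2.resize(sc,(400,300),interpolation=cv2.INTER_AREA)
cv2.imwrite('pics/m8.png',out);print(tool()[0])
E
```

```text
clock: 32.5
position: [0.5854, 0.0824, 0.1308]
tool_rot: [0.228, 1.567, 0.315]
force: [5.2, 1.7, 11.5]
grip_width: 0.027
clock: 32.9
position: [0.5838, 0.0818, 0.1298]
tool_rot: [-3.107, 1.57, -3.02]
force: [0.5, -0.1, -0.2]
grip_width: 0.0514
clock: 33.4
position: [0.5836, 0.0818, 0.3115]
tool_rot: [2.964, 1.57, 3.051]
force: [1.1, -0.0, 0.1]
grip_width: 0.0513
clock: 33.8
position: [0.7461, 0.0958, 0.3285]
tool_rot: [2.599, 1.57, 2.685]
force: [-1.1, 0.9, -1.5]
grip_width: 0.0512
[0.7434929  0.09630885 0.32876175]
```

View pics/m8.png

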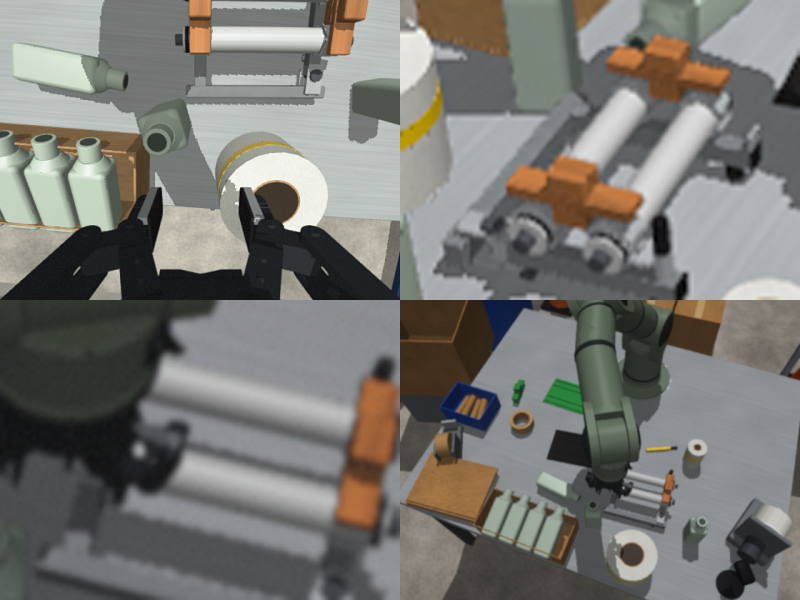

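The final composite shows both mandrels lying in the two cradles and both orange chocks level over them. The swing arm is still out, and all bottles, rolls and the pen are unmoved. The gripper is clear, so I'm handing in.

```bash
python3 -m jog '[{"grip":0.6,"dx":0,"dy":0,"dz":0,"rx":0,"ry":0,"rz":0},{"grip":0.6,"dx":0,"dy":0,"dz":0,"rx":0,"ry":0,"rz":0},{"grip":0.6,"dx":0,"dy":0,"dz":0,"rx":0,"ry":0,"rz":0}]'
python3 -c "
from workcell import *
print(job_done(),observe()['clock'])"
```

```text
clock: 34.25
position: [0.743, 0.0953, 0.3305]
tool_rot: [-0.807, 1.57, -0.72]
force: [0.4, -0.0, 0.5]
grip_width: 0.0512
the job is handed in; nothing more can be done
the job is handed in; nothing more can be done
```

The job is done and handed in at about 34 s of the 72 s. The swing arm is out at its stop, both mandrels are in the Vs, and a chock sits over each cradle.

- **Swing arm:** It met its end stop with about 24 N at the grip. A later picture shows it still fully out.
- **Mandrels:** B is in the inner Vs. A scene-camera check put its end bands at −115.5 and +115 mm, so it is centred to about 1 mm. A is in the outer Vs, held at its middle and lowered onto the seat point. I did not measure its centring again afterwards.
- **Chocks:** Both met the mandrels at the expected seated height, with centres worked out at about 107.4 mm against 107.5 mm. The chock over the fixed cradle slid slightly sideways as it seated, with about 5 N sideways and 11 N down.
- **Contact forces:** While seating mandrel B I pressed it to about 44 N through the held mandrel, then backed off before opening the fingers. All other contacts were under 25 N.
- **Last picture:** Both chocks look level over both mandrels, and the bottles, rolls and pen look undisturbed. The gripper was touching nothing. I judged "squarely above" from this picture and the release positions, not from a separate measurement.

I viewed 11 pictures, one over the budget of 10.

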